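# Shut the water filter's tap and take its drip tray to drain

### The job

The worktop water filter's drip tray needs draining: shut the filter's lever tap fully, then pull the drip tray out of its catch along the worktop until it is clear of the stand, and let go of it there. Then pick it up by the middle of its length, carry it level, and lay it gently, flat inside the white draining tray, without disturbing the bottle, jar, tumbler and pepper mill that stand about.

Things in the scene. Friction and masses are not known exactly. Their poses are not given: they have to be found in the camera images.
- filter: Worktop water filter, fixed: stainless tank (cylinder 206 mm across, 120 to 350 mm high, knob to 374) on a dark steel stand. Origin on the worktop under the tank axis; the tap faces its own -x. Stand: skids 14 mm high at y = -/+0.085 (x -0.110 to 0.100), thin legs, and two tray guides 14 mm high (inner faces y = -/+0.031, outer -/+0.043) reaching out to x = -0.200.
- spout (a point): Mouth of the tap's down-turned spout (24 mm across), at the filter's x = -0.217, y = 0, 113 mm above the worktop; the tap reaches no farther out than the filter's x = -0.230. The tap is a ball valve with a level bore along the filter's x, 158 mm high.
- lever (a joint): Angle of the tap's lever about its vertical stem, rad: 0 = fully shut (stop; lever across the tap, to the filter's +y), 1.571 = fully open (stop; in line with the tap, out to the filter's -x); starts anywhere from 1.05 to 1.571. Shutting is clockwise seen from above. Stiff: about 0.4 N m, 5 N at the grip point; stays where it is left.
- lever_axis (a point): Point on the lever's stem axis at mid-height of the lever's sleeve (198 mm above the worktop), at the filter's x = -0.180, y = 0. Axes turn with the lever.
- lever_grip (a point): Grip point in the black sleeve of the lever, 85 mm from the stem axis. The sleeve is a level bar 14 mm wide, 10 mm high (193 to 203 mm above the worktop), from 30 to 115 mm from the axis. The point's x axis is across the sleeve, its y axis along the lever away from the stem.
- tray: Drip tray, loose, stainless, about 0.32 kg: straight-sided trough 200 mm long (x), 56 mm wide (y), 24 mm high, with a grid inside (top 16 mm up, x from -0.055 to 0.095). Origin and balance point at the centre of its underside. Lies on the worktop between the guides, origin at the filter's x = -0.215, y = 0, axes parallel to the filter's; its middle starts under the tap.
- tray_pull (a point): Middle of the top edge of the tray's pull, a plain upright plate at its front end (-x): 10 mm thick, 48 mm wide, 56 mm high above the worktop; here is tray x = -0.095, y = 0. There is a 35 mm gap between the pull and the grid, for a finger.
- tray_tongue (a point): End of the tongue at the tray's rear, tray x = 0.126, 12 mm up. It sits in a sprung double ball catch on the stand, which lets go at a straight pull of about 10 to 18 N towards the filter's -x and is free after 15 mm. The trough has left the guides after 85 mm of travel; the tongue is out from under the spout only after 145 mm, so mind it when lifting.
- drainer: White draining tray, fixed: open box 280 mm (x) by 150 mm (y), walls 10 mm thick and 30 mm high; inside 260 by 130 mm, floor 8 mm above the worktop. Origin on the worktop under its centre. The drip tray, 226 mm long with its tongue, fits in it lengthwise, either way round, lying wholly on the floor.
- crock: White pot of kitchen utensils, fixed, 140 mm across, 140 mm high, the utensils spreading to 170 mm across and up to 290 mm high. Origin on the worktop under its centre.
- bottle: Green glass oil bottle, loose, standing, 60 mm across, 250 mm high. Origin under its centre. Leave alone.
- jar: Glass storage jar with a metal lid, loose, standing, 80 mm across, 110 mm high. Origin under its centre. Leave alone.
- tumbler: Glass tumbler, loose, standing, 68 mm across the rim, 90 mm high. Origin under its centre. Leave alone.
- mill: Turned dark wooden pepper mill, loose, standing, 54 mm across, 130 mm high. Origin under its centre. Leave alone.

How it is judged:
On the way, in this order (a step that is already met when the one before it is completed fails the run):
1. the tap is fully shut (lever within 0.08 rad of its shut stop) before the tray is out (value of joint lever below 0.08 rad), for 0.2 s.
2. the drip tray lies on the worktop clear of the stand (pulled out at least 100 mm), at rest and let go (x of tray in the frame of filter below -0.315 m and height (world z) of tray below 0.006 m and angle between tray's own z axis and vertical below 0.06 rad and linear speed of tray below 0.02 m/s and contact force between the fingers and tray below 0.1 N), for 0.2 s.
3. the tray is lifted (underside over 40 mm up), held within 60 mm of the middle of its length (height (world z) of tray above 0.04 m and horizontal distance between the grasp point and tray below 0.06 m and contact force between the fingers and tray above 1 N), for 0.1 s.
At the end, for the whole second after the job is handed in: The lever is within 0.08 rad of its shut stop, and the drip tray lies inside the draining tray, right way up and flat on its floor (within 4 mm of it and 0.05 rad), at rest and let go (value of joint lever below 0.08 rad and x of tray in the frame of drainer between -0.04 and 0.04 m and y of tray in the frame of drainer between -0.045 and 0.045 m and height (world z) of tray below 0.012 m and angle between tray's own z axis and vertical below 0.05 rad and linear speed of tray below 0.02 m/s); the robot touches nothing.
It fails at once if the drip tray is tipped more than 0.3 rad from level (angle between tray's own z axis and vertical above 0.3 rad).
It fails at once if the drip tray is dropped into the draining tray (moving faster than 0.5 m/s within 15 mm of its floor) (linear speed of tray above 0.5 m/s and height (world z) of tray below 0.023 m and horizontal distance between tray and drainer below 0.12 m).
It fails at once if the bottle, jar, tumbler or pepper mill is moved more than 30 mm or tipped (distance of any of bottle, jar, tumbler, mill from where it was at the start of the episode above 0.03 m or angle between any of bottle, jar, tumbler, mill's own z axis and vertical above 0.3 rad).
It also fails if it takes over 72 s, if anything falls off the work surface, if the arm or the gripper's body presses on something with over 40 N, if the wrist force passes 120 N, or if a joint passes its speed limit or range.

### The arm

A 7-joint arm with a two-finger parallel gripper is mounted at the origin on the work surface. World frame = base frame: x ahead of the robot, y to its left, z up, the work surface at z = 0. Lengths are in m, angles in rad, forces in N, time in s.
With the tool pointing down it reaches from about 0.4 to 0.85 m from the base axis. Payload 4.5 kg.
Tool frame: the origin (TCP) lies midway between the tips of the shut fingers; the grasp point (between the pads) lies 19 mm behind it; z points along the fingers, y is the direction in which the jaws open and shut (so a half turn about z gives the same grasp; the last joint's range is limited). The gripper opens to 88 mm and grips with 3 to 60 N. Pads are 18 mm wide; open, the fingers measure 123 mm over their backs; the gripper's body (75 mm by 187 mm) begins 45 mm behind the grasp point.
Start: joints at [-1.116, 0.689, -0.195, 1.565, 0.157, 0.902, -0.215], TCP at [0.255, 0.571, 0.239] pointing down, gripper open.
Joint ranges: [-3.01, 3.01], [-0.46, 2.08], [-1.47, 1.51], [0.13, 2.56], [-1, 4.14], [0.04, 2.09], [-2.66, 2.66]. Speed limits (rad/s): [2.57, 2.57, 3.14, 3.14, 3.14, 3.14, 3.14].

### API

Orientations are given as a unit quaternion [x, y, z, w].
In Python, from plant import r gives the robot as it stands. The module is installed in compiled form; this text tells all that it offers.
- The arm moves only by the tool carry_out, never from a script. Its argument "commands" is a list of rows, each a list of 6 numbers: the shift along the tool's x, y, z in m, then the turn, a rotation vector about the tool's x, y, z in degrees. In form: [[dx, dy, dz, wx, wy, wz], ...]. A call has 1 to 12 rows; each row is the pose to reach, as a shift and turn from the pose commanded when the call began, along the tool's axes at that moment; what a row does not reach only later rows make up. A row lasts 1/10 s, in which the tool goes at most 50 mm and 8.59 degrees, less where a joint would pass 70% of its speed; a pose out of reach is approached as far as the arm can. A call with a gripper value outside its range is refused whole. "fingers" is the closure in counts, from 0 (fully open) to 255 (shut), set as the call begins (left out, the last holds). The fingers move at their own pace and stop on an object; "grip_force" is the grip in N (left out, the last holds). Time passes only in rows, so rows that repeat a pose let the fingers close. It gives the time, the measured TCP pose, the force and the opening at its end, in the units of the state.
- r.get_state(): the state, without advancing time (a new reading comes with each control period).
- r.snapshot(name): name is "scene" or "top" or "wrist"; returns a dict with "img" (420x560x3 uint8, blue, green, red), "intrinsics" (3x3 intrinsics, pixels), "k1" (the pictures are not rectified: a ray, as slopes to the right and down, at radius r is drawn at 1 + k1 r^2 times it, then the intrinsics apply), "extrinsics" (4x4, takes a point from camera to world coordinates); the wrist camera has in their place "tool_from_camera" (4x4, takes a point from camera to tool coordinates, whose origin is the TCP and whose axes are the flange's). Camera axes: x right, y down, z forward; pixel columns grow to the right and rows downward; lengths in m; the calibration is good to about 2 mm. A picture is of the moment at which its call begins: read the wrist's pose just before it. There is no depth.
- r.finish_job(): hands the job in, once; it reports no verdict.
Trained networks look in a picture, given as the dict that the camera call returned (one of the last four; its "shot" number tells which), for a name from the list of things; names that differ only in an ending like _2 or _b are one class to them, and where a whole thing is asked for, a point or a joint stands for the part that bears it (a point fixed in the world has none). Each returns a list of dicts, best first, with "p" (0 to 1); they miss things now and then, are a little off and sometimes report something else, mostly with a low value. They report only what shows in the picture. A call takes as long as a camera call.
- r.spot_in(picture, label): "xyz" ([x, y, z] in m, in world coordinates, good to about 4 mm: the middle of the surface that is visible of it).
- r.spot_point(picture, label): "xyz" ([x, y, z] in m, in world coordinates, good to about 4 mm: a listed point, or the origin of a listed thing).
The state is a dict: "clock": time; "q": joint angles; "qd": joint speeds; "joint_torque": joint torques, N m; "tool_pos": TCP position; "eef_rot": TCP orientation; "contact_force": force on the tool from outside, world axes, zero at the start; "moment": the same for the moment, N m; "opening": opening from 0.0 (shut) to 1.0 (fully open).
Only numpy, scipy, OpenCV 4.12 (cv2) and the standard library are available. Lean on these libraries where they do the work, as an engineer would, in place of code of your own. Each camera call takes 0.05 s, during which the arm holds its last target.

## Working session

There is one attempt and no reset: what is moved stays moved. The work goes in short steps, Python scripts to look and compute and a tool call to move; the robot and the scene stay as the last step left them, time stands still between calls to the robot, and variables do not carry over. Pictures are saved under pics/ and viewed, and the job is handed in when it is done.

Besides the shell and the picture viewer there is one more tool, called after "Call:" by a JSON object that holds its "op" and its "data". carry_out: Moves the arm, as the interface text tells. Its arguments: {"type":"object","properties":{"commands":{"type":"array","items":{"type":"array","items":{"type":"number"}}},"fingers":{"type":"number"},"grip_force":{"type":"number"}},"required":["commands"]}

```bash
mkdir -p pics; ls; python3 - <<'E'
from plant import r
import cv2, numpy as np
s=r.get_state()
print({k:np.round(v,3) for k,v in s.items()})
for n in ["scene","top","wrist"]:
    p=r.snapshot(n); cv2.imwrite(f"pics/a_{n}.png",p["img"])
    print(n,np.round(p["intrinsics"],1).tolist(),p["k1"],np.round(p.get("extrinsics",p.get("tool_from_camera")),4).tolist())
    for l in ["filter","spout","lever_axis","lever_grip","tray","tray_pull","tray_tongue","drainer","crock","bottle","jar","tumbler","mill"]:
        o=r.spot_point(p,l)
        print(l,[(np.round(d["xyz"],3).tolist(),round(d["p"],2)) for d in o[:2]])
print(r.get_state()["clock"])
E
```

```text
pics
{'clock': np.float64(0.0), 'q': array([-1.116,  0.69 , -0.195,  1.566,  0.157,  0.903, -0.215]), 'qd': array([ 0.001, -0.001,  0.   , -0.   ,  0.001,  0.001, -0.   ]), 'joint_torque': array([ 1.0000e-03, -5.2756e+01, -1.2660e+00, -1.5342e+01, -5.3000e-02,
        7.0000e-03,  0.0000e+00]), 'tool_pos': array([0.255, 0.57 , 0.238]), 'eef_rot': array([ 0.209,  0.978, -0.001, -0.   ]), 'contact_force': array([-0.033,  0.339,  0.952]), 'moment': array([-0.024, -0.015,  0.017]), 'opening': np.float64(0.997)}
scene [[531.1, 0.0, 285.5], [0.0, 531.1, 206.9], [0.0, 0.0, 1.0]] -0.15004686269299497 [[0.3349, 0.8701, -0.3616, 1.0373], [0.9423, -0.3105, 0.1255, -0.1845], [-0.0031, -0.3828, -0.9238, 1.4914], [0.0, 0.0, 0.0, 1.0]]
filter [([0.484, -0.449, -0.002], 0.93)]
spout [([0.514, -0.232, 0.114], 0.87)]
lever_axis [([0.512, -0.268, 0.198], 0.52)]
lever_grip [([0.521, -0.187, 0.2], 0.79)]
tray [([0.513, -0.233, 0.001], 0.8)]
tray_pull [([0.528, -0.141, 0.056], 0.91)]
tray_tongue [([0.495, -0.356, 0.01], 0.71)]
drainer [([0.393, 0.389, 0.001], 0.66)]
crock [([0.612, 0.213, -0.001], 0.62)]

[... 694 characters left out ...]
98, -0.361, 0.009], 0.56)]
drainer [([0.393, 0.391, 0.004], 0.89)]
crock [([0.616, 0.217, 0.001], 0.64), ([0.51, -0.229, 0.111], 0.22)]
bottle [([0.678, -0.08, 0.007], 0.6)]
jar [([0.623, 0.41, 0.002], 0.95), ([0.613, 0.218, 0.003], 0.49)]
tumbler [([0.389, 0.142, -0.002], 0.67)]
mill [([0.359, -0.279, -0.0], 0.98)]
wrist [[310.5, 0.0, 280.2], [0.0, 310.5, 208.6], [0.0, 0.0, 1.0]] -0.01597049064716834 [[0.0002, -0.9649, -0.2625, 0.0671], [1.0, -0.0, 0.0011, 0.0012], [-0.001, -0.2625, 0.9649, -0.1467], [0.0, 0.0, 0.0, 1.0]]
filter []
spout []
lever_axis []
lever_grip []
tray []
tray_pull []
tray_tongue []
drainer [([0.395, 0.389, 0.002], 0.77)]
crock []
bottle []
jar []
tumbler []
mill []
2.1
```

View pictures.

View pics/a_scene.png

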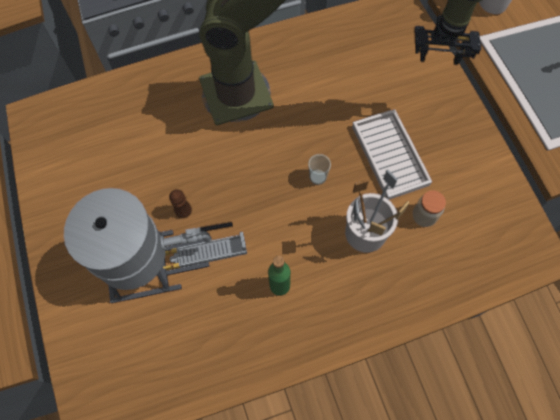

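View pics/a_top.png

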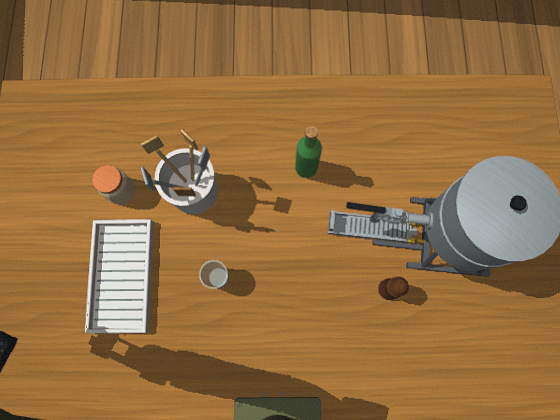

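View pics/a_wrist.png

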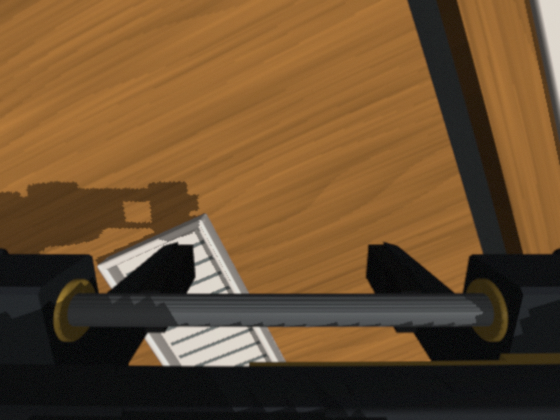

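```bash
cat > h.py <<'E'
import numpy as np, cv2
from scipy.spatial.transform import Rotation as R
def proj(p,P,T=None):
    T=np.array(p["extrinsics"]) if T is None else T
    P=np.atleast_2d(P); c=(P-T[:3,3])@T[:3,:3]
    s=c[:,:2]/c[:,2:]; s=s*(1+p["k1"]*(s**2).sum(1,keepdims=True))
    K=np.array(p["intrinsics"]); return s@K[:2,:2].T+K[:2,2]
def wristT(p,st):
    T=np.eye(4);T[:3,:3]=R.from_quat(st["eef_rot"]).as_matrix();T[:3,3]=st["tool_pos"]
    return T@np.array(p["tool_from_camera"])
def ray(p,uv,T=None):
    T=np.array(p["extrinsics"]) if T is None else T
    K=np.array(p["intrinsics"]); d=(np.array(uv,float)-K[:2,2])/K[0,0]; s=d.copy()
    for _ in range(20): s=d/(1+p["k1"]*(s@s))
    v=T[:3,:3]@np.array([s[0],s[1],1]); return T[:3,3],v/np.linalg.norm(v)
def atz(p,uv,z,T=None):
    o,v=ray(p,uv,T); return o+v*(z-o[2])/v[2]
def down(ang): # tool down with tool y at world angle deg, tool x at ang+90
    a=np.radians(ang); y=np.array([np.cos(a),np.sin(a),0]);z=np.array([0,0,-1.]);x=np.cross(y,z)
    return R.from_matrix(np.c_[x,y,z])
def rel(st_pos,st_rot,pos,ang,wp=None):
    """rows from commanded pose to target"""
    R0=st_rot; d=R0.inv().apply(np.array(pos)-st_pos); w=(R0.inv()*down(ang)).as_rotvec(degrees=True)
    return np.round(np.r_[d,w],4)
E
cat > fit.py <<'E'
from plant import r
from h import *
from scipy.optimize import least_squares
loc={"filter":(0,0),"spout":(-.217,0),"lever_axis":(-.180,0),"tray":(-.215,0),"tray_pull":(-.310,0),"tray_tongue":(-.089,0)}
pics={n:r.snapshot(n) for n in ["scene","top"]}
obs=[];
for n,p in pics.items():
    for l in loc:
        for d in r.spot_point(p,l)[:1]: obs.append((l,d["xyz"],d["p"]))
old=dict(filter=[(.484,-.449),(.490,-.438)],spout=[(.514,-.232),(.511,-.230)],lever_axis=[(.512,-.268),(.513,-.27)],tray=[(.513,-.233)]*2,tray_pull=[(.528,-.141),(.524,-.139)],tray_tongue=[(.495,-.356),(.498,-.361)])
for l in old:
    for q in old[l]: obs.append((l,np.r_[q,0],1))
def f(v):
    c,s=np.cos(v[2]),np.sin(v[2])
    return np.concatenate([[v[0]+c*loc[l][0]-q[0],v[1]+s*loc[l][0]-q[1]] for l,q,_ in obs])
s=least_squares(f,[.487,-.4435,np.radians(-98)],loss="soft_l1",f_scale=.004)
print(np.round(s.x[:2],4),np.degrees(s.x[2]),np.abs(s.fun).max())
for l in ["lever_grip","bottle","mill","drainer","tumbler","crock","jar"]:
    print(l,[[np.round(d["xyz"],3).tolist(),round(d["p"],2)] for p in pics.values() for d in r.spot_point(p,l)[:1]])
v=s.x;c,sn=np.cos(v[2]),np.sin(v[2])
F=lambda x,y,z:[v[0]+c*x-sn*y,v[1]+sn*x+c*y,z]
for n,p in pics.items():
    im=cv2.resize(p["img"],None,fx=3,fy=3,interpolation=cv2.INTER_CUBIC)
    for pt,col in [(F(-.18,0,.203),(0,0,255)),(F(-.31,.024,.056),(0,255,0)),(F(-.31,-.024,.056),(0,255,0)),(F(-.315,.028,.024),(255,255,0)),(F(-.315,-.028,.024),(255,255,0)),(F(-.2,.043,.014),(255,0,255)),(F(-.2,-.043,.014),(255,0,255)),(F(-.295,0,.198),(0,255,255))]:
        u=proj(p,pt)[0]*3; cv2.circle(im,tuple(int(i) for i in u),4,col,1)
    u=proj(p,F(-.22,0,.1))[0]*3; x0,y0=int(max(0,u[0]-400)),int(max(0,u[1]-300)); cv2.imwrite(f"pics/fit_{n}.png",im[y0:y0+600,x0:x0+800])
print(r.get_state()["clock"])
E
python3 fit.py
```

```text
[ 0.4872 -0.4472] -96.95759258905747 0.00916287478476463
lever_grip [[[0.522, -0.188, 0.2], 0.74], [[0.521, -0.185, 0.199], 0.95]]
bottle [[[0.673, -0.084, -0.001], 0.6], [[0.684, -0.077, 0.003], 0.94]]
mill [[[0.355, -0.283, -0.001], 0.72], [[0.36, -0.279, -0.0], 0.95]]
drainer [[[0.394, 0.391, 0.0], 0.92]]
tumbler [[[0.389, 0.149, -0.002], 0.73], [[0.389, 0.142, 0.001], 0.6]]
crock [[[0.608, 0.212, 0.0], 0.72], [[0.616, 0.213, -0.0], 0.76]]
jar [[[0.621, 0.406, 0.0], 0.56], [[0.624, 0.411, 0.004], 0.84]]
3.5
```

View pics/fit_top.png

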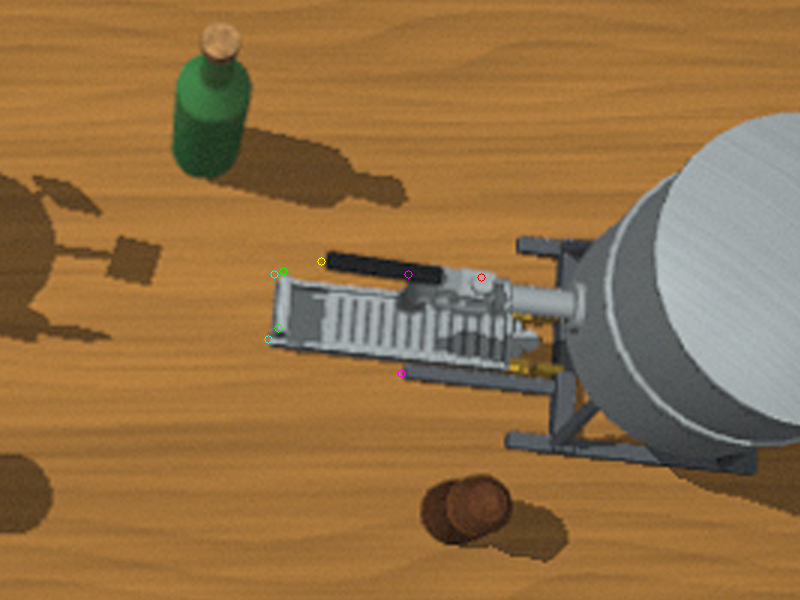

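View pics/fit_scene.png

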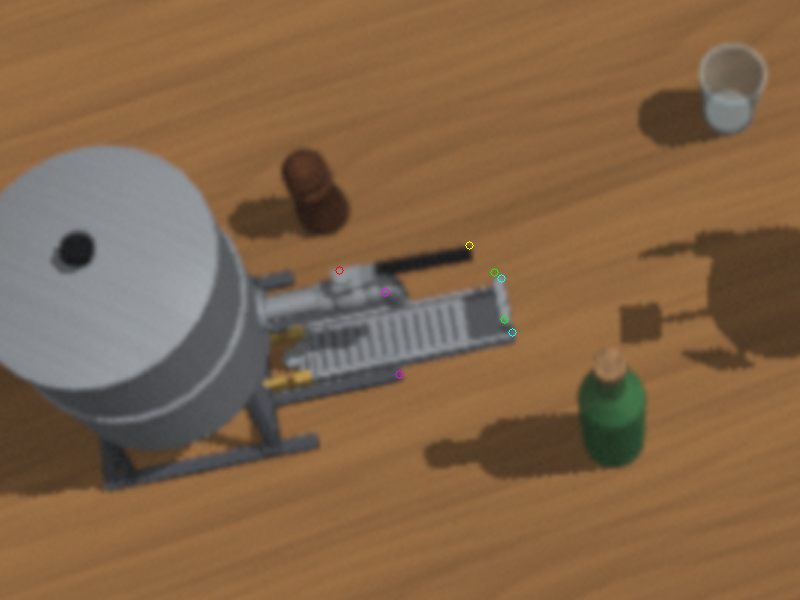

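```bash
python3 - <<'E'
import cv2
a=cv2.imread("pics/a_top.png")[180:280,320:453]; cv2.imwrite("pics/c_top.png",cv2.resize(a,None,fx=6,fy=6,interpolation=cv2.INTER_CUBIC))
a=cv2.imread("pics/a_scene.png")[205:305,130:263]; cv2.imwrite("pics/c_scene.png",cv2.resize(a,None,fx=6,fy=6,interpolation=cv2.INTER_CUBIC))
E
```

```text
(no output)
```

View pics/c_top.png

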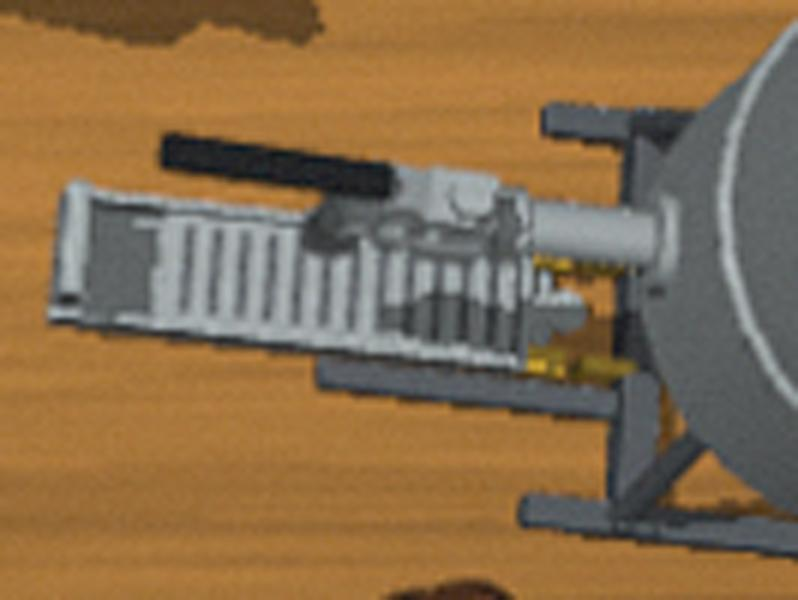

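View pics/c_scene.png

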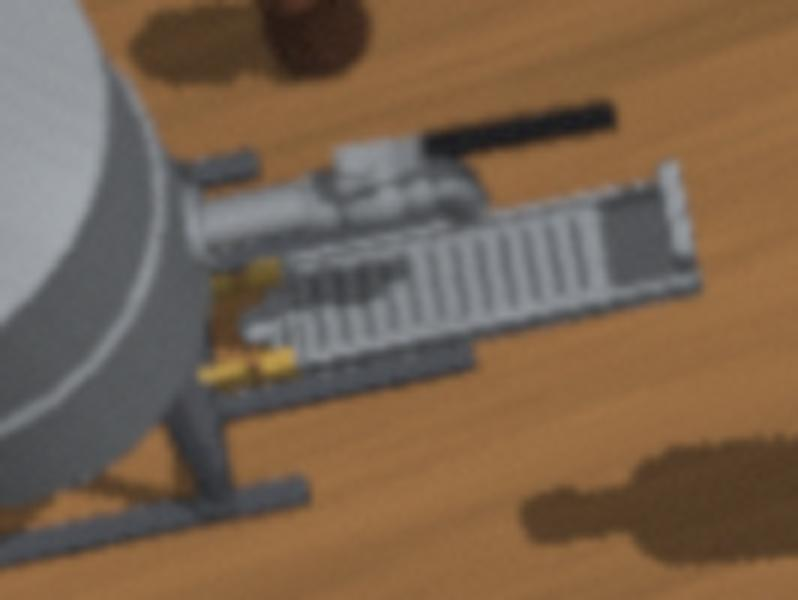

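```bash
cat > fit2.py <<'E'
from plant import r
from h import *
from scipy.optimize import least_squares
pics={n:r.snapshot(n) for n in ["scene","top"]}
off={"top":(320,180),"scene":(130,205)}
O=[("top",(319,372),(-.2,-.037,.014)),("top",(542,119),(-.11,.085,.014)),("top",(522,508),(-.11,-.085,.014)),("top",(76,240),(-.310,0,.056)),("top",(468,188),(-.18,0,.205)),
("scene",(472,356),(-.2,.037,.014)),("scene",(307,487),(-.11,.085,.014)),("scene",(256,162),(-.11,-.085,.014)),("scene",(680,212),(-.310,0,.056)),("scene",(380,152),(-.18,0,.205))]
def F(v,l):
    c,s=np.cos(v[2]),np.sin(v[2]); return np.array([v[0]+c*l[0]-s*l[1],v[1]+s*l[0]+c*l[1],l[2]])
def f(v,sel):
    return np.concatenate([proj(pics[n],F(v,l))[0]-(np.array(uv)/6-.4+off[n]) for n,uv,l in O if n in sel])
for sel in (["top"],["scene"],["top","scene"]):
    s=least_squares(f,[.487,-.4435,np.radians(-97)],args=(sel,)); print(sel,np.round(s.x[:2],4),round(np.degrees(s.x[2]),2));print(np.round(s.fun.reshape(-1,2),1).tolist())
v=s.x
print("axis",F(v,(-.18,0,.2)))
# lever tip triangulation
(o1,d1),(o2,d2)=ray(pics["top"],np.array((163,151))/6-.4+off["top"]),ray(pics["scene"],np.array((613,113))/6-.4+off["scene"])
A=np.c_[d1,-d2];t=np.linalg.lstsq(A,o2-o1,rcond=None)[0];p1,p2=o1+t[0]*d1,o2+t[1]*d2
print("tip",p1,p2)
print("clock",r.get_state()["clock"])
E
python3 fit2.py
```

```text
['top'] [ 0.4852 -0.4472] -96.82
[[-0.7, 0.0], [-0.0, -0.7], [-0.0, 0.0], [-0.6, -0.2], [1.2, 0.7]]
['scene'] [ 0.4902 -0.4442] -97.45
[[1.3, -0.2], [0.7, -0.1], [1.2, -0.5], [0.4, -0.2], [-3.2, 0.9]]
['top', 'scene'] [ 0.4874 -0.4461] -96.99
[[-1.2, -1.1], [-0.4, -1.6], [-0.6, -1.0], [-1.1, -1.5], [0.6, -0.5], [0.4, -1.4], [-0.0, -1.1], [0.1, -1.4], [-0.7, -1.7], [-4.3, -0.3]]
axis [ 0.50930525 -0.26742042  0.2       ]
tip [ 0.52552839 -0.15856492  0.19414767] [ 0.52612457 -0.15625541  0.19396301]
clock 3.6
```

```bash
cat > plan.py <<'E'
# usage: plan.py "x y z ang" ... ; prints rows relative to current pose
import sys
from plant import r
from h import *
s=r.get_state(); p=s["tool_pos"]; q=R.from_quat(s["eef_rot"])
print("now",np.round(p,4),"yang",np.round(np.degrees(np.arctan2(*q.apply([0,1,0])[[1,0]])),1),"t",s["clock"],"q",np.round(s["q"],2),"F",np.round(s["contact_force"],1))
for a in sys.argv[1:]:
    v=[float(x) for x in a.split()]; k=rel(p,q,v[:3],v[3]); print(a,"->",k[:3].round(3).tolist(),k[3:].round(1).tolist())
E
python3 plan.py "0.39 0.25 0.25 72" "0.45 0.05 0.25 82" "0.471 -0.176 0.24 82"  "0.471 -0.176 0.178 82"
```

```text
now [0.2553 0.5705 0.2388] yang 65.9 t 3.6 q [-1.12  0.69 -0.19  1.57  0.16  0.9  -0.22] F [ 0.3 -0.2 -0.3]
0.39 0.25 0.25 72 -> [-0.254, -0.238, -0.011] [0.0, -0.0, -6.1]
0.45 0.05 0.25 82 -> [-0.39, -0.396, -0.011] [0.0, -0.0, -16.1]
0.471 -0.176 0.24 82 -> [-0.502, -0.593, -0.001] [0.0, -0.0, -16.1]
0.471 -0.176 0.178 82 -> [-0.502, -0.593, 0.061] [0.0, -0.0, -16.1]
```

Call:
{"op": "carry_out", "data": {"commands": [[-0.03, -0.03, -0.005, 0, 0, -1], [-0.06, -0.058, -0.01, 0, 0, -2], [-0.095, -0.09, -0.011, 0, 0, -3], [-0.13, -0.122, -0.011, 0, 0, -4], [-0.165, -0.155, -0.011, 0, 0, -5], [-0.2, -0.188, -0.011, 0, 0, -6], [-0.235, -0.22, -0.011, 0, 0, -7], [-0.265, -0.255, -0.011, 0, 0, -8], [-0.295, -0.29, -0.011, 0, 0, -10], [-0.325, -0.325, -0.011, 0, 0, -12], [-0.36, -0.36, -0.011, 0, 0, -14], [-0.39, -0.396, -0.011, 0, 0, -16]], "fingers": 255, "grip_force": 20}}

```text
clock: 4.8
tool_pos: [0.4506, 0.0478, 0.25]
eef_rot: [0.07, 0.998, 0.0, 0.001]
contact_force: [0.5, -0.3, 0.3]
opening: 0.003
```

```bash
python3 plan.py "0.471 -0.176 0.24 82"  "0.471 -0.176 0.178 82"
```

```text
now [0.4506 0.0478 0.25  ] yang 82.0 t 4.8 q [ 0.02  0.47 -0.34  2.04  0.25  0.67  0.95] F [ 0.5 -0.3  0.3]
0.471 -0.176 0.24 82 -> [-0.052, -0.219, 0.01] [0.0, 0.1, -0.0]
0.471 -0.176 0.178 82 -> [-0.051, -0.219, 0.072] [0.0, 0.1, -0.0]
```

Call:
{"op": "carry_out", "data": {"commands": [[-0.01, -0.044, 0.002, 0, 0, 0], [-0.02, -0.09, 0.004, 0, 0, 0], [-0.03, -0.135, 0.006, 0, 0, 0], [-0.042, -0.18, 0.008, 0, 0, 0], [-0.052, -0.219, 0.01, 0, 0, 0], [-0.052, -0.219, 0.01, 0, 0, 0]]}}

```text
clock: 5.4
tool_pos: [0.4696, -0.1815, 0.2392]
eef_rot: [0.076, 0.997, -0.002, 0.0]
contact_force: [-0.6, 0.2, 0.0]
opening: 0.003
```

```bash
cat > wr.py <<'E'
import sys
from plant import r
from h import *
n=sys.argv[1]; s=r.get_state(); p=r.snapshot("wrist"); T=wristT(p,s)
cv2.imwrite(f"pics/{n}.png",p["img"]); np.savez(f"pics/{n}.npz",T=T,K=p["intrinsics"],k1=p["k1"])
for l in sys.argv[2:]:
    print(l,[(np.round(d["xyz"],4).tolist(),round(d["p"],2)) for d in r.spot_point(p,l)[:2]])
E
python3 wr.py w1 lever_grip lever_axis spout; python3 plan.py "0.471 -0.176 0.178 82"
```

```text
lever_grip [([0.3835, 0.1475, 0.0031], 0.36)]
lever_axis []
spout [([0.5101, -0.2301, 0.1113], 0.65), ([0.3842, 0.1473, -0.0001], 0.23)]
now [ 0.4702 -0.1729  0.2398] yang 82.0 t 5.6 q [ 0.49  0.54 -0.35  1.93  0.27  0.72  1.41] F [-0.1 -0.4  0.7]
0.471 -0.176 0.178 82 -> [-0.001, -0.003, 0.062] [0.1, 0.0, 0.0]
```

View pics/w1.png

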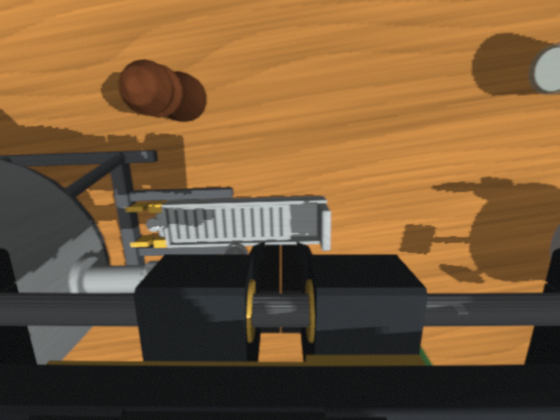

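Call:
{"op": "carry_out", "data": {"commands": [[0, -0.003, 0.03, 0, 0, 0], [0, -0.003, 0.062, 0, 0, 0], [-0.015, -0.003, 0.062, 0, 0, 0], [-0.025, -0.003, 0.062, 0, 0, 0], [-0.025, -0.003, 0.062, 0, 0, 0]]}}

```text
clock: 6.1
tool_pos: [0.4968, -0.1796, 0.1783]
eef_rot: [0.069, 0.998, 0.0, 0.002]
contact_force: [0.2, 0.2, -0.2]
opening: 0.009
```

```bash
cat > push.py <<'E'
from plant import r
from h import *
s=r.get_state(); p=s["tool_pos"]; q=R.from_quat(s["eef_rot"])
print(np.round(p,4),np.round(s["contact_force"],1),s["clock"],s["q"][6])
ax=np.array([.5093,-.2675])
for i,ph in enumerate(np.linspace(76,-9,12)):
    a=np.radians(ph);u=np.array([np.cos(a),np.sin(a)]);n=np.array([-u[1],u[0]])
    t=ax+.085*u+.016*n
    k=rel(p,q,[*t,.178],ph); print(round(ph),t.round(3),k[:3].round(3).tolist(),k[3:].round(1).tolist())
E
python3 push.py
```

```text
[ 0.4968 -0.1796  0.1783] [ 0.2  0.2 -0.2] 6.1 1.363581522013844
76 [ 0.514 -0.181] [-0.018, 0.001, 0.0] [0.1, 0.2, 6.0]
68 [ 0.526 -0.183] [-0.029, 0.001, 0.0] [0.1, 0.2, 13.8]
61 [ 0.537 -0.186] [-0.041, -0.0, 0.0] [0.1, 0.2, 21.5]
53 [ 0.548 -0.19 ] [-0.052, -0.003, 0.0] [0.1, 0.2, 29.2]
45 [ 0.558 -0.196] [-0.063, -0.008, 0.0] [0.1, 0.2, 36.9]
37 [ 0.567 -0.203] [-0.073, -0.014, 0.0] [0.1, 0.2, 44.7]
30 [ 0.575 -0.212] [-0.082, -0.021, 0.0] [0.1, 0.1, 52.4]
22 [ 0.582 -0.221] [-0.09, -0.029, 0.001] [0.1, 0.1, 60.1]
14 [ 0.588 -0.231] [-0.097, -0.038, 0.001] [0.2, 0.1, 67.9]
6 [ 0.592 -0.242] [-0.103, -0.049, 0.001] [0.2, 0.1, 75.6]
-1 [ 0.595 -0.253] [-0.107, -0.06, 0.001] [0.2, 0.1, 83.3]
-9 [ 0.596 -0.265] [-0.11, -0.071, 0.001] [0.2, 0.1, 91.0]
```

Call:
{"op": "carry_out", "data": {"commands": [[-0.018, 0.001, 0, 0, 0, 6], [-0.029, 0.001, 0, 0, 0, 13.8], [-0.041, 0, 0, 0, 0, 21.5], [-0.052, -0.003, 0, 0, 0, 29.2], [-0.063, -0.008, 0, 0, 0, 37], [-0.073, -0.014, 0, 0, 0, 44.7], [-0.082, -0.021, 0, 0, 0, 52.4], [-0.09, -0.029, 0, 0, 0, 60], [-0.097, -0.038, 0, 0, 0, 68], [-0.103, -0.049, 0, 0, 0, 75.6], [-0.107, -0.06, 0, 0, 0, 83.3], [-0.107, -0.06, 0, 0, 0, 83.3]]}}

```text
clock: 7.3
tool_pos: [0.5936, -0.2536, 0.1783]
eef_rot: [0.716, 0.698, 0.002, 0.0]
contact_force: [0.0, 2.0, -0.4]
opening: 0.006
```

```bash
python3 - <<'E'
from plant import r
from h import *
s=r.get_state(); print(np.round(s["tool_pos"],4),np.round(s["contact_force"],1),s["clock"],s["q"].round(2))
for n in ["scene","top"]:
    p=r.snapshot(n); u=proj(p,[.55,-.25,.15])[0]; x,y=int(u[0]),int(u[1])
    cv2.imwrite(f"pics/b_{n}.png",cv2.resize(p["img"][y-70:y+70,x-90:x+90],None,fx=4,fy=4,interpolation=cv2.INTER_CUBIC))
E
python3 plan.py "0.595 -0.258 0.178 -6" "0.595 -0.264 0.178 -7"
```

```text
[ 0.5936 -0.2536  0.1783] [ 0.   2.  -0.4] 7.3 [ 0.28  0.79  0.1   1.57 -0.11  0.79  0.4 ]
now [ 0.5927 -0.2536  0.1783] yang -1.2 t 7.4 q [ 0.28  0.79  0.1   1.57 -0.11  0.79  0.41] F [3.1 2.8 0.1]
0.595 -0.258 0.178 -6 -> [-0.004, 0.002, 0.0] [0.1, -0.1, 4.8]
0.595 -0.264 0.178 -7 -> [-0.01, 0.002, 0.0] [0.1, -0.1, 5.8]
```

View pics/b_top.png

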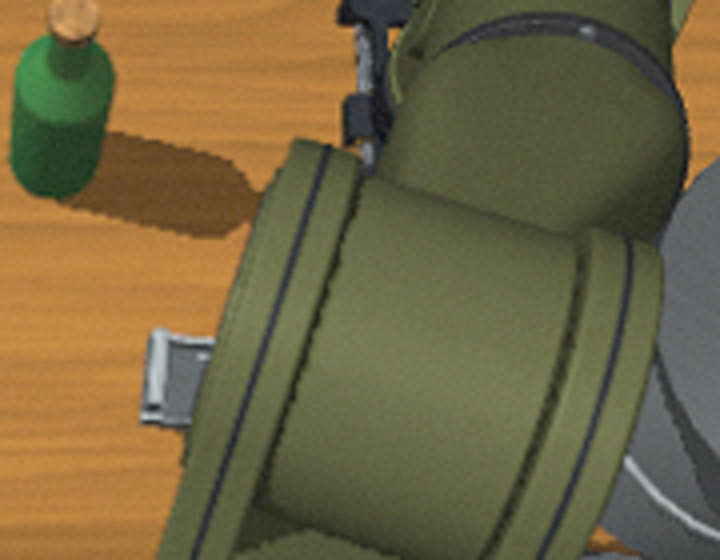

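View pics/b_scene.png

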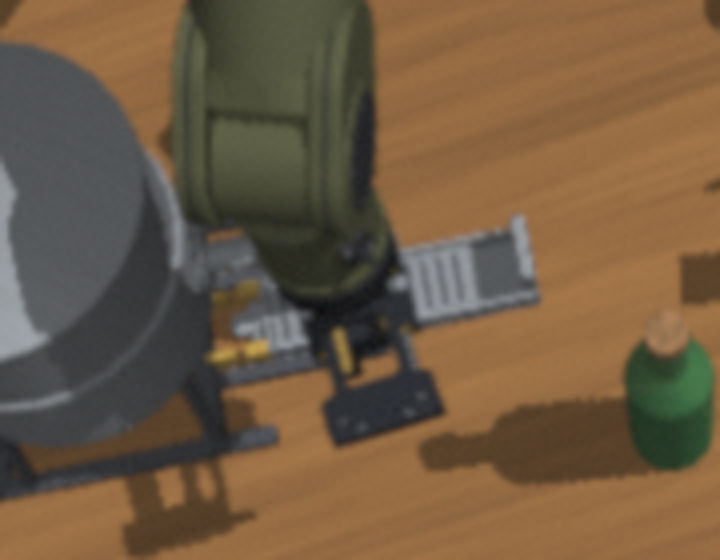

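Call:
{"op": "carry_out", "data": {"commands": [[-0.004, 0.002, 0, 0, 0, 3], [-0.008, 0.002, 0, 0, 0, 5.8], [-0.01, 0.002, 0, 0, 0, 5.8], [-0.012, 0.002, 0, 0, 0, 5.8], [-0.012, 0.002, 0, 0, 0, 5.8]]}}

```text
clock: 7.9
tool_pos: [0.5938, -0.2618, 0.1781]
eef_rot: [0.748, 0.663, 0.002, -0.003]
contact_force: [-0.8, 10.2, 4.5]
opening: 0.005
```

```bash
python3 plan.py
```

```text
now [ 0.5938 -0.2618  0.1781] yang -6.9 t 7.9 q [ 0.28  0.8   0.13  1.55 -0.13  0.81  0.34] F [-0.8 10.2  4.5]
```

Call:
{"op": "carry_out", "data": {"commands": [[-0.003, 0, 0, 0, 0, 0], [-0.003, 0, 0, 0, 0, 0]]}}

```text
clock: 8.1
tool_pos: [0.5937, -0.2619, 0.1781]
eef_rot: [0.748, 0.664, 0.003, -0.005]
contact_force: [-0.1, 15.0, 7.3]
opening: 0.003
```

```bash
python3 plan.py "0.599 -0.225 0.178 -7" "0.54 -0.175 0.19 -7" "0.527 -0.12 0.20 -7"
```

```text
now [ 0.5937 -0.2619  0.1781] yang -6.8 t 8.1 q [ 0.28  0.8   0.12  1.55 -0.14  0.81  0.35] F [-0.1 15.   7.3]
0.599 -0.225 0.178 -7 -> [0.037, 0.001, 0.0] [-0.2, -0.7, 0.2]
0.54 -0.175 0.19 -7 -> [0.08, -0.064, -0.011] [-0.2, -0.7, 0.2]
0.527 -0.12 0.20 -7 -> [0.133, -0.083, -0.02] [-0.2, -0.7, 0.2]
```

Call:
{"op": "carry_out", "data": {"commands": [[0.025, 0.001, 0, 0, 0, 0], [0.044, 0.001, 0, 0, 0, 0], [0.065, -0.03, -0.006, 0, 0, 0], [0.087, -0.064, -0.012, 0, 0, 0], [0.115, -0.075, -0.016, 0, 0, 0], [0.14, -0.083, -0.022, 0, 0, 0], [0.14, -0.083, -0.022, 0, 0, 0]]}}

```text
clock: 8.8
tool_pos: [0.5275, -0.1172, 0.2006]
eef_rot: [0.748, 0.664, 0.001, -0.001]
contact_force: [1.1, 1.1, 0.4]
opening: 0.002
```

```bash
python3 wr.py w2 tray_pull tray lever_grip lever_axis spout tray_tongue bottle; python3 - <<'E'
from plant import r
from h import *
for n in ["scene","top"]:
    p=r.snapshot(n); u=proj(p,[.55,-.25,.15])[0]; x,y=int(u[0]),int(u[1])
    cv2.imwrite(f"pics/c_{n}.png",cv2.resize(p["img"][y-70:y+70,x-90:x+90],None,fx=4,fy=4,interpolation=cv2.INTER_CUBIC))
    for l in ["lever_grip","lever_axis"]: print(n,l,[(np.round(d["xyz"],4).tolist(),round(d["p"],2)) for d in r.spot_point(p,l)[:1]])
E
python3 plan.py
```

```text
tray_pull [([0.5244, -0.1401, 0.0606], 0.89)]
tray []
lever_grip []
lever_axis []
spout [([0.5138, -0.2317, 0.1084], 0.62)]
tray_tongue []
bottle [([0.6754, -0.0821, 0.0023], 0.87)]
scene lever_grip [([0.593, -0.2833, 0.1992], 0.62)]
scene lever_axis [([0.5125, -0.2682, 0.2002], 0.52)]
top lever_grip [([0.5931, -0.2805, 0.1982], 0.68)]
top lever_axis [([0.512, -0.2673, 0.1991], 0.8)]
now [ 0.5285 -0.1212  0.1996] yang -7.2 t 9.5 q [ 0.05  0.64  0.15  1.87 -0.15  0.64  0.17] F [ 0.7 -0.3  0.2]
```

View pics/w2.png

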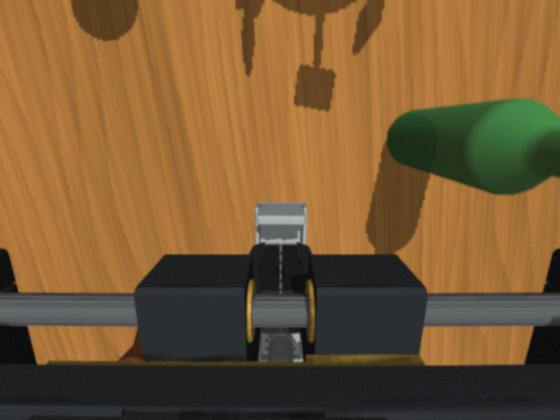

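View pics/c_top.png

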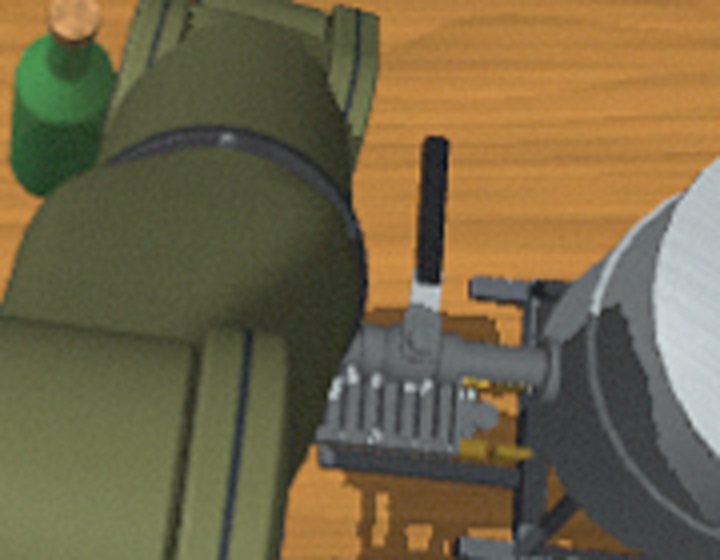

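```bash
python3 - <<'E'
import cv2
a=cv2.imread("pics/w2.png")[190:270,230:337]; cv2.imwrite("pics/w2c.png",cv2.resize(a,None,fx=7,fy=7,interpolation=cv2.INTER_CUBIC))
from h import *
z=np.load("pics/w2.npz"); p=dict(intrinsics=z["K"],k1=float(z["k1"]))
f=np.array([.4874,-.4461]);ex=-np.array([.1219,.9925])
ey=np.array([-ex[1],ex[0]])
for l in [(-.315,.024,.056),(-.315,-.024,.056),(-.305,.024,.056),(-.305,-.024,.056),(-.315,.028,.024),(-.315,-.028,.024)]:
    w=np.r_[f+ex*l[0]+ey*l[1],l[2]]; print(l,((proj(p,w,z["T"])[0]-[230,190])*7).round())
E
```

```text
(-0.315, 0.024, 0.056) [521. 173.]
(-0.315, -0.024, 0.056) [177. 171.]
(-0.305, 0.024, 0.056) [519. 241.]
(-0.305, -0.024, 0.056) [178. 239.]
(-0.315, 0.028, 0.024) [531. 115.]
(-0.315, -0.028, 0.024) [167. 113.]
```

View pics/w2c.png

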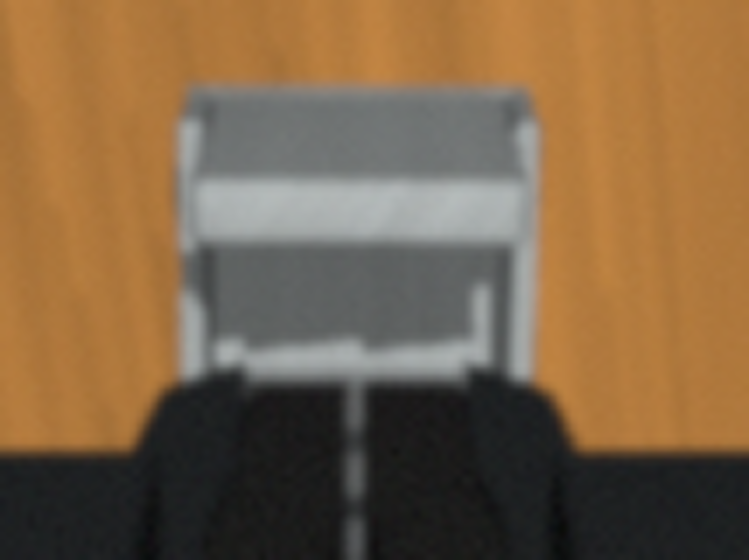

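```bash
python3 plan.py "0.524 -0.162 0.15 -7"  "0.524 -0.162 0.03 -7" "0.524 -0.162 0.012 -7" "0.541 -0.024 0.012 -7"
```

```text
now [ 0.5285 -0.1212  0.1996] yang -7.2 t 9.5 q [ 0.05  0.64  0.15  1.87 -0.15  0.64  0.17] F [ 0.7 -0.3  0.2]
0.524 -0.162 0.15 -7 -> [-0.041, 0.001, 0.05] [-0.0, -0.0, -0.2]
0.524 -0.162 0.03 -7 -> [-0.041, 0.001, 0.17] [-0.0, -0.0, -0.2]
0.524 -0.162 0.012 -7 -> [-0.041, 0.001, 0.188] [-0.0, -0.0, -0.2]
0.541 -0.024 0.012 -7 -> [0.098, 0.0, 0.188] [-0.0, -0.0, -0.2]
```

Call:
{"op": "carry_out", "data": {"commands": [[-0.03, 0.001, 0.02, 0, 0, 0], [-0.041, 0.001, 0.05, 0, 0, 0], [-0.041, 0.001, 0.09, 0, 0, 0], [-0.041, 0.001, 0.12, 0, 0, 0], [-0.041, 0.001, 0.14, 0, 0, 0], [-0.041, 0.001, 0.16, 0, 0, 0], [-0.041, 0.001, 0.175, 0, 0, 0], [-0.041, 0.001, 0.182, 0, 0, 0], [-0.041, 0.001, 0.187, 0, 0, 0], [-0.041, 0.001, 0.187, 0, 0, 0]]}}

```text
clock: 10.5
tool_pos: [0.5244, -0.1619, 0.0127]
eef_rot: [0.75, 0.661, 0.0, 0.0]
contact_force: [0.8, -0.1, 0.5]
opening: 0.006
```

```bash
python3 plan.py "0.524 -0.162 0.012 -7"
```

```text
now [ 0.5244 -0.1619  0.0127] yang -7.2 t 10.5 q [ 0.18  0.96  0.06  1.93 -0.19  0.26  0.27] F [ 0.8 -0.1  0.5]
0.524 -0.162 0.012 -7 -> [-0.0, -0.0, 0.001] [0.0, -0.0, -0.2]
```

Call:
{"op": "carry_out", "data": {"commands": [[0.006, 0, 0, 0, 0, 0], [0.01, 0, 0, 0, 0, 0], [0.013, 0, 0, 0, 0, 0], [0.016, 0, 0, 0, 0, 0], [0.019, 0, 0, 0, 0, 0], [0.022, 0, 0, 0, 0, 0]]}}

```text
clock: 11.1
tool_pos: [0.5273, -0.1438, 0.0135]
eef_rot: [0.751, 0.66, -0.001, 0.002]
contact_force: [-0.8, -4.1, -1.4]
opening: 0.003
```

Call:
{"op": "carry_out", "data": {"commands": [[0.005, 0, 0, 0, 0, 0], [0.01, 0, 0, 0, 0, 0], [0.015, 0, 0, 0, 0, 0], [0.02, 0, 0, 0, 0, 0]]}}

```text
clock: 11.5
tool_pos: [0.53, -0.12, 0.0131]
eef_rot: [0.75, 0.661, 0.0, 0.0]
contact_force: [-1.0, -3.1, 2.7]
opening: 0.003
```

```bash
cat > look.py <<'E'
import sys
from plant import r
from h import *
n,c,w=sys.argv[1],sys.argv[2],[float(x) for x in sys.argv[3].split()]
p=r.snapshot(c); u=proj(p,w)[0]; x=int(np.clip(u[0],90,470));y=int(np.clip(u[1],70,350))
cv2.imwrite(f"pics/{n}.png",cv2.resize(p["img"][y-70:y+70,x-90:x+90],None,fx=4,fy=4,interpolation=cv2.INTER_CUBIC))
for l in sys.argv[4:]: print(c,l,[(np.round(d["xyz"],4).tolist(),round(d["p"],2)) for d in r.spot_point(p,l)[:1]])
E
python3 look.py d1 scene ".53 -.15 .1" tray tray_tongue bottle; python3 plan.py "0.541 -0.022 0.013 -7" "0.525 0.005 0.013 -7" "0.51 0.03 0.013 -7"
```

```text
scene tray [([0.5169, -0.1948, -0.0002], 0.61)]
scene tray_tongue [([0.4981, -0.3238, 0.0102], 0.74)]
scene bottle []
now [ 0.5295 -0.1187  0.0125] yang -7.1 t 11.7 q [ 0.1   0.96  0.06  1.95 -0.22  0.24  0.22] F [ 0.3  0.9 -0.3]
0.541 -0.022 0.013 -7 -> [0.097, -0.001, -0.0] [-0.0, -0.1, -0.1]
0.525 0.005 0.013 -7 -> [0.122, -0.02, -0.0] [-0.0, -0.1, -0.1]
0.51 0.03 0.013 -7 -> [0.145, -0.038, -0.0] [-0.0, -0.1, -0.1]
```

View pics/d1.png

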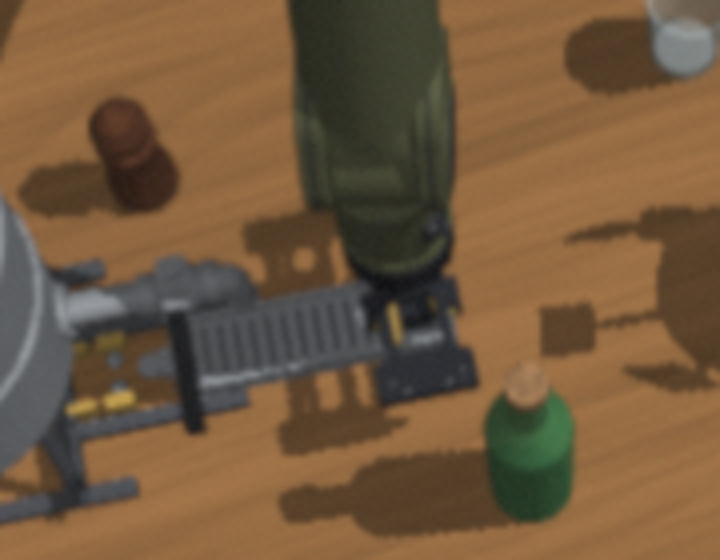

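Call:
{"op": "carry_out", "data": {"commands": [[0.012, 0, 0, 0, 0, 0], [0.026, 0, 0, 0, 0, 0], [0.041, 0, 0, 0, 0, 0], [0.056, 0, 0, 0, 0, 0], [0.07, -0.002, 0, 0, 0, 0], [0.083, -0.008, 0, 0, 0, 0], [0.096, -0.015, 0, 0, 0, 0], [0.108, -0.022, 0, 0, 0, 0], [0.12, -0.029, 0, 0, 0, 0], [0.13, -0.034, 0, 0, 0, 0], [0.136, -0.037, 0, 0, 0, 0], [0.136, -0.037, 0, 0, 0, 0]]}}

```text
clock: 12.9
tool_pos: [0.5094, 0.0209, 0.0127]
eef_rot: [0.75, 0.662, 0.0, -0.001]
contact_force: [0.1, -0.1, 0.7]
opening: 0.002
```

```bash
python3 look.py d2 scene ".52 -.08 .1" tray tray_tongue tray_pull bottle;python3 look.py d3 top ".52 -.08 .1" tray tray_tongue tray_pull bottle; python3 plan.py
```

```text
scene tray [([0.5103, -0.0521, 0.0017], 0.92)]
scene tray_tongue [([0.5107, -0.1831, 0.0079], 0.71)]
scene tray_pull [([0.5087, 0.0399, 0.0543], 0.78)]
scene bottle [([0.6734, -0.0839, -0.0007], 0.83)]
top tray [([0.5058, -0.06, 0.0019], 0.92)]
top tray_tongue [([0.5143, -0.1809, 0.0108], 0.86)]
top tray_pull []
top bottle [([0.6834, -0.0794, -0.0001], 0.63)]
now [0.51   0.0191 0.0127] yang -7.2 t 13.4 q [-0.17  0.94  0.06  2.05 -0.33  0.16  0.07] F [-0.7  0.4 -0.7]
```

View pics/d2.png

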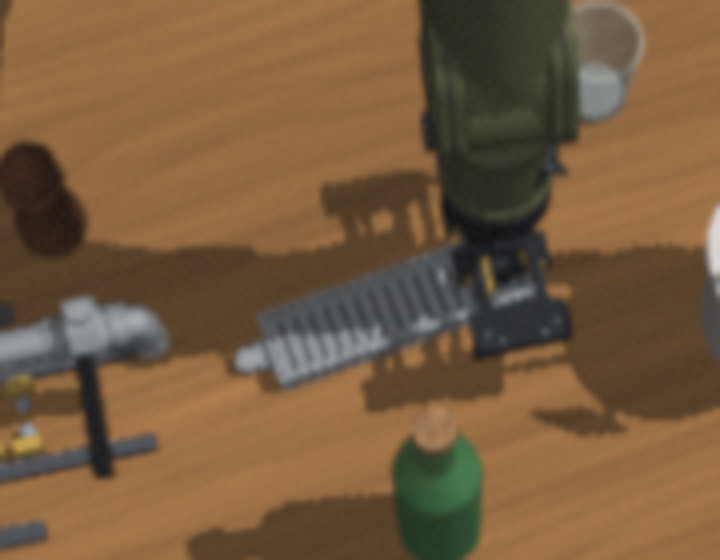

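Call:
{"op": "carry_out", "data": {"commands": [[-0.006, 0.005, 0, 0, 0, 0], [-0.006, 0.005, -0.01, 0, 0, 0], [-0.006, 0.005, -0.04, 0, 0, 0], [-0.006, 0.005, -0.08, 0, 0, 0], [-0.01, 0.005, -0.12, 0, 0, 0], [-0.03, 0.005, -0.16, 0, 0, 0], [-0.06, 0.005, -0.19, 0, 0, 0], [-0.1, 0.005, -0.2, 0, 0, 0], [-0.14, 0.005, -0.2, 0, 0, 0], [-0.14, 0.005, -0.2, 0, 0, 0]], "fingers": 0}}

```text
clock: 14.4
tool_pos: [0.496, -0.1275, 0.2145]
eef_rot: [0.754, 0.657, -0.001, 0.002]
contact_force: [-0.4, 0.4, -0.3]
opening: 0.89
```

```bash
python3 wr.py w3 tray_pull tray tray_tongue;python3 look.py d4 scene ".52 -.08 .1" tray tray_tongue tray_pull lever_grip;python3 look.py d5 top ".52 -.08 .1" tray tray_tongue tray_pull lever_grip; python3 plan.py
```

```text
tray_pull [([0.5115, 0.0391, 0.061], 0.74)]
tray [([0.5099, -0.0567, 0.0031], 0.95)]
tray_tongue [([0.5121, -0.1837, 0.0094], 0.97), ([0.6717, -0.0807, 0.0017], 0.32)]
scene tray [([0.5125, -0.0559, 0.0009], 0.86)]
scene tray_tongue [([0.5076, -0.1802, 0.0108], 0.94)]
scene tray_pull [([0.5119, 0.0372, 0.0545], 0.72)]
scene lever_grip [([0.5927, -0.2831, 0.2017], 0.78)]
top tray []
top tray_tongue [([0.3895, 0.1419, 0.0027], 0.64)]
top tray_pull [([0.5108, 0.0377, 0.0543], 0.7)]
top lever_grip [([0.5942, -0.2808, 0.1981], 0.57)]
now [ 0.4973 -0.12    0.2127] yang -7.2 t 15.1 q [ 0.01  0.59  0.21  1.95 -0.2   0.63  0.23] F [-0.3 -0.3 -0.3]
```

View pics/w3.png

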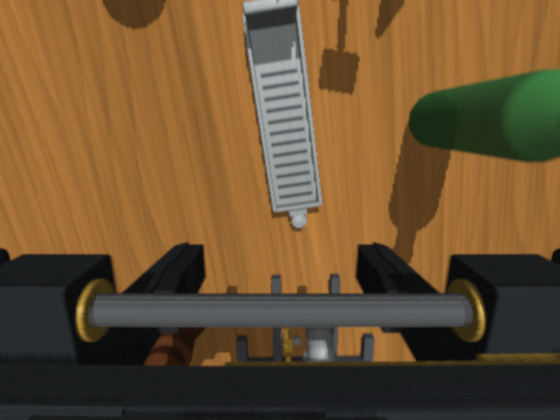

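View pics/d4.png

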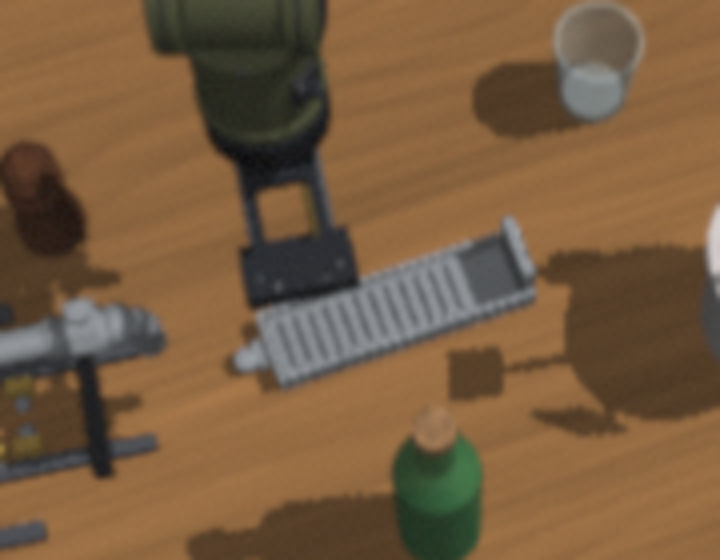

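```bash
cat > tr.py <<'E'
from h import *
z=np.load("pics/w3.npz"); p=dict(intrinsics=z["K"],k1=float(z["k1"])); T=z["T"]
C=[atz(p,uv,.024,T) for uv in [(273,210),(321,206),(244,18),(299,14)]]
for c in C: print(c.round(4))
rc=(C[0]+C[1])/2; fc=(C[2]+C[3])/2; d=fc-rc
print("rear",rc,"front",fc,"len",np.linalg.norm(d),"ang",np.degrees(np.arctan2(d[1],d[0])), "mid",(rc+fc)/2,"w",np.linalg.norm(C[1]-C[0]))
a=np.degrees(np.arctan2(*(C[0]-C[1])[[1,0]]));print(a)
a=np.radians(92); u=np.array([np.cos(a),np.sin(a)]);print("origin from rear",rc[:2]+.1*u)
E
python3 tr.py; python3 - <<'E'
import cv2
a=cv2.imread("pics/w3.png")[0:235,220:350]; cv2.imwrite("pics/w3c.png",cv2.resize(a,None,fx=2.5,fy=2.5,interpolation=cv2.INTER_CUBIC))
E
```

```text
[ 0.4856 -0.1519  0.024 ]
[ 0.5397 -0.1546  0.024 ]
[0.4852 0.043  0.024 ]
[0.5383 0.0392 0.024 ]
rear [ 0.51267046 -0.15323846  0.024     ] front [0.51175085 0.04106618 0.024     ] len 0.19430681254713433 ang 90.27117026301254 mid [ 0.51221065 -0.05608614  0.024     ] w 0.0541598900848739
177.0946649752736
origin from rear [ 0.50918051 -0.05329937]
```

View pics/w3c.png

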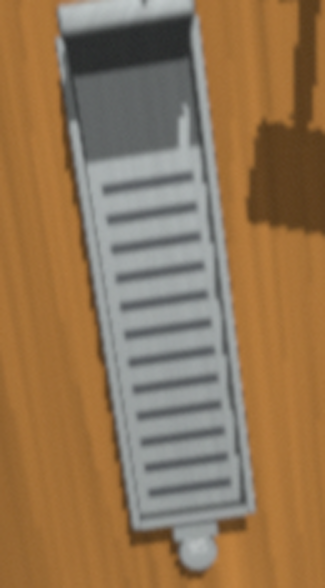

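```bash
python3 plan.py "0.511 -0.056 0.15 0.5"  "0.511 -0.056 0.06 0.5" "0.511 -0.056 0.005 0.5"
```

```text
now [ 0.4973 -0.12    0.2127] yang -7.2 t 15.1 q [ 0.01  0.59  0.21  1.95 -0.2   0.63  0.23] F [-0.3 -0.3 -0.3]
0.511 -0.056 0.15 0.5 -> [0.065, 0.006, 0.063] [-0.0, -0.0, -7.7]
0.511 -0.056 0.06 0.5 -> [0.065, 0.006, 0.153] [-0.0, -0.0, -7.7]
0.511 -0.056 0.005 0.5 -> [0.065, 0.006, 0.208] [-0.0, -0.0, -7.7]
```

Call:
{"op": "carry_out", "data": {"commands": [[0.03, 0.003, 0.03, 0, 0, -3], [0.065, 0.006, 0.06, 0, 0, -6], [0.065, 0.006, 0.1, 0, 0, -7.7], [0.065, 0.006, 0.135, 0, 0, -7.7], [0.065, 0.006, 0.153, 0, 0, -7.7], [0.065, 0.006, 0.153, 0, 0, -7.7]], "fingers": 0}}

```text
clock: 15.7
tool_pos: [0.5098, -0.0562, 0.0575]
eef_rot: [0.704, 0.71, -0.001, -0.002]
contact_force: [-1.3, -0.9, -0.1]
opening: 1.001
```

```bash
python3 wr.py w4; python3 look.py d6 scene ".51 -.056 .05"; python3 plan.py "0.511 -0.056 0.005 0.5"
```

```text
now [ 0.5116 -0.0566  0.0599] yang 0.5 t 15.8 q [-0.03  0.85  0.08  2.03 -0.24  0.26  0.26] F [-0.5  0.4  0.6]
0.511 -0.056 0.005 0.5 -> [0.001, -0.001, 0.055] [0.0, 0.0, -0.0]
```

View pics/w4.png

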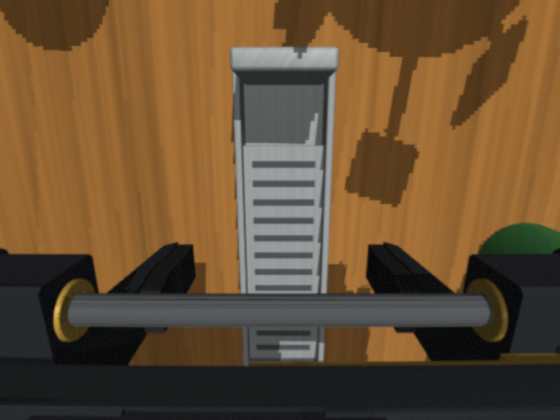

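View pics/d6.png

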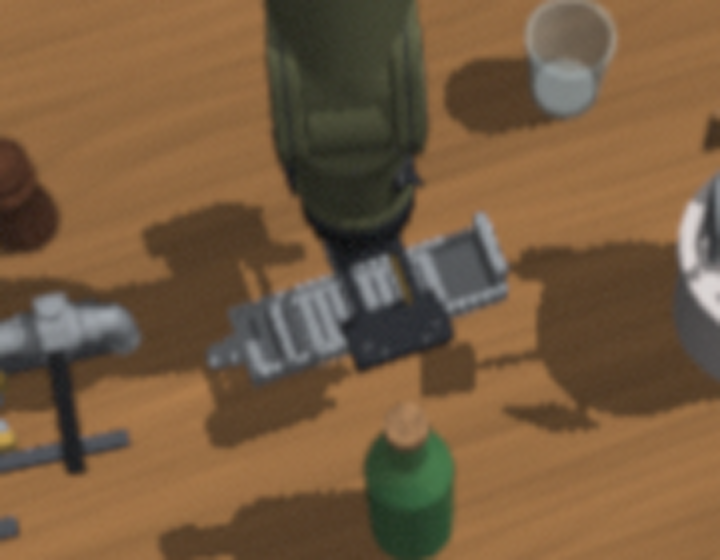

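Call:
{"op": "carry_out", "data": {"commands": [[0.001, 0, 0.025, 0, 0, 0], [0.001, 0, 0.042, 0, 0, 0], [0.001, 0, 0.05, 0, 0, 0], [0.001, 0, 0.055, 0, 0, 0], [0.001, 0, 0.055, 0, 0, 0]]}}

```text
clock: 16.3
tool_pos: [0.5118, -0.0556, 0.0052]
eef_rot: [0.704, 0.71, 0.0, 0.0]
contact_force: [-0.0, 0.0, 0.4]
opening: 0.997
```

Call:
{"op": "carry_out", "data": {"commands": [[0, 0, 0, 0, 0, 0], [0, 0, 0, 0, 0, 0], [0, 0, 0, 0, 0, 0], [0, 0, 0, 0, 0, 0], [0, 0, 0, 0, 0, 0], [0, 0, 0, 0, 0, 0], [0, 0, 0, 0, 0, 0]], "fingers": 255, "grip_force": 40}}

```text
clock: 17.0
tool_pos: [0.5115, -0.0555, 0.0049]
eef_rot: [0.704, 0.71, 0.0, 0.0]
contact_force: [0.3, 0.6, 4.2]
opening: 0.633
```

```bash
python3 - <<'E'
import cv2
a=cv2.imread("pics/a_top.png")[210:340,70:170]; cv2.imwrite("pics/e_top.png",cv2.resize(a,None,fx=4.5,fy=4.5,interpolation=cv2.INTER_CUBIC))
a=cv2.imread("pics/a_scene.png")[100:215,340:445]; cv2.imwrite("pics/e_scene.png",cv2.resize(a,None,fx=5,fy=5,interpolation=cv2.INTER_CUBIC))
E
python3 plan.py "0.51 -0.04 0.06 0.5"
```

```text
now [ 0.5115 -0.0555  0.0049] yang 0.5 t 17.0 q [-0.01  0.96  0.05  2.04 -0.25  0.15  0.27] F [0.3 0.6 4.2]
0.51 -0.04 0.06 0.5 -> [0.016, -0.001, -0.055] [0.0, -0.0, -0.0]
```

View pics/e_top.png

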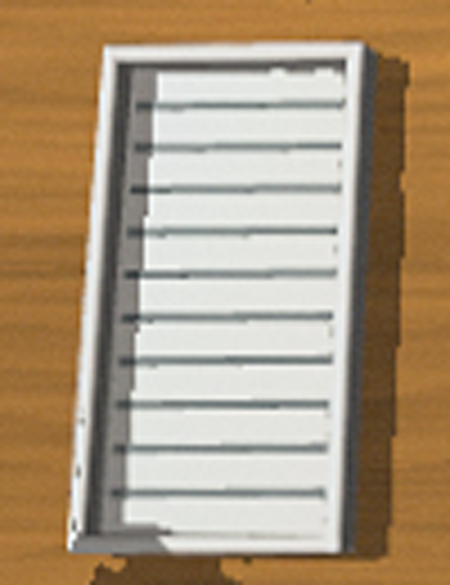

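View pics/e_scene.png

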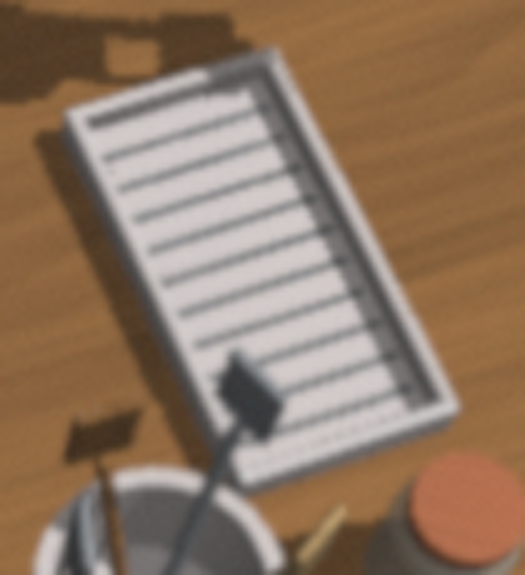

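Call:
{"op": "carry_out", "data": {"commands": [[0, 0, -0.003, 0, 0, 0], [0, 0, -0.01, 0, 0, 0], [0, 0, -0.022, 0, 0, 0], [0.003, 0, -0.037, 0, 0, 0], [0.008, 0, -0.052, 0, 0, 0], [0.012, 0, -0.06, 0, 0, 0], [0.012, 0, -0.06, 0, 0, 0]]}}

```text
clock: 17.7
tool_pos: [0.5122, -0.0424, 0.0663]
eef_rot: [0.704, 0.711, 0.001, 0.001]
contact_force: [0.4, 1.1, -4.6]
opening: 0.63
```

```bash
python3 - <<'E'
from plant import r
from h import *
for n,f,o,C in [("top",4.5,(70,210),[(106,45),(363,45),(345,552),(70,552)]),("scene",5,(340,100),[(65,115),(275,50),(460,410),(252,488)])]:
    p=r.snapshot(n)
    P=np.array([atz(p,np.array(c)/f-.4+o,.03) for c in C]); print(n,P.round(3).tolist(),"mean",P.mean(0).round(4))
    for i in range(4):
        d=P[(i+1)%4]-P[i]; print(round(np.linalg.norm(d),3),round(np.degrees(np.arctan2(d[1],d[0])),1))
    print([(np.round(d["xyz"],4).tolist(),round(d["p"],2)) for l in ["drainer","tray"] for d in r.spot_point(p,l)[:1]])
E
python3 look.py d7 scene ".51 -.056 .05"; python3 wr.py w5; python3 plan.py
```

```text
top [[0.533, 0.462, 0.03], [0.531, 0.316, 0.03], [0.255, 0.312, 0.03], [0.255, 0.461, 0.03]] mean [0.3934 0.3877 0.03  ]
0.147 -90.6
0.277 -179.2
0.149 90.0
0.278 0.2
[([0.3935, 0.3909, 0.0012], 0.69), ([0.6163, 0.2116, 0.0003], 0.42)]
scene [[0.262, 0.315, 0.03], [0.261, 0.464, 0.03], [0.537, 0.465, 0.03], [0.541, 0.322, 0.03]] mean [0.4001 0.3915 0.03  ]
0.149 90.2
0.276 0.2
0.144 -88.2
0.28 -178.6
[([0.3946, 0.3872, 0.0006], 0.67), ([0.5061, -0.0428, 0.0638], 0.76)]
now [ 0.511  -0.0436  0.0642] yang 0.5 t 18.1 q [-0.06  0.85  0.09  2.04 -0.25  0.27  0.25] F [ 0.  -0.3 -4.1]
```

View pics/d7.png

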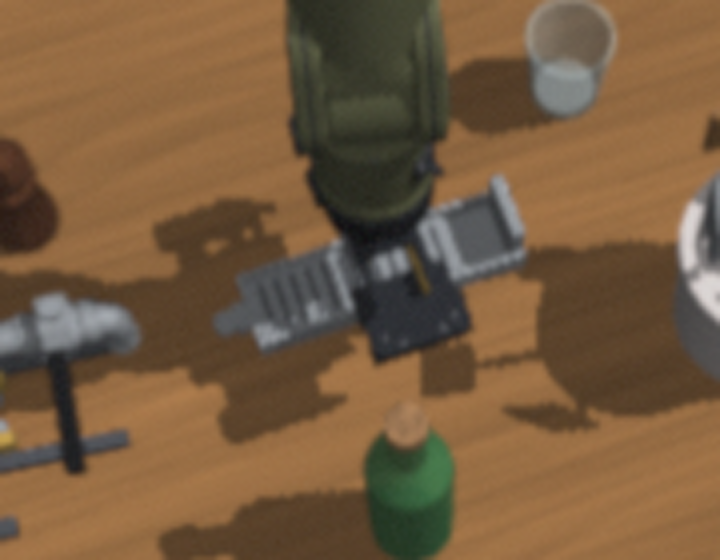

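View pics/w5.png

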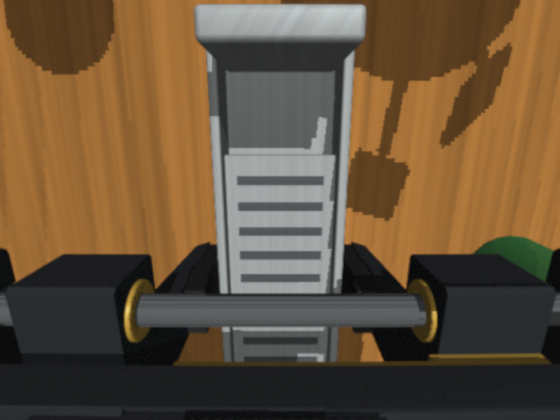

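```bash
python3 plan.py "0.505 -0.03 0.12 0.5" "0.48 0.00 0.17 3" "0.455 0.03 0.18 5" "0.43 0.06 0.18 8"  "0.412 0.10 0.18 11" "0.395 0.14 0.18 15" "0.38 0.18 0.18 20" "0.37 0.22 0.18 25" "0.362 0.26 0.18 31" "0.362 0.3 0.18 38"  "0.364 0.34 0.18 46" "0.37 0.37 0.18 54"
```

```text
now [ 0.511  -0.0436  0.0642] yang 0.5 t 18.1 q [-0.06  0.85  0.09  2.04 -0.25  0.27  0.25] F [ 0.  -0.3 -4.1]
0.505 -0.03 0.12 0.5 -> [0.014, -0.006, -0.056] [-0.1, -0.0, -0.0]
0.48 0.00 0.17 3 -> [0.044, -0.031, -0.106] [-0.1, -0.0, -2.5]
0.455 0.03 0.18 5 -> [0.074, -0.056, -0.116] [-0.1, -0.0, -4.5]
0.43 0.06 0.18 8 -> [0.104, -0.08, -0.116] [-0.1, -0.0, -7.5]
0.412 0.10 0.18 11 -> [0.144, -0.098, -0.116] [-0.1, -0.0, -10.5]
0.395 0.14 0.18 15 -> [0.185, -0.115, -0.116] [-0.1, -0.0, -14.5]
0.38 0.18 0.18 20 -> [0.225, -0.129, -0.116] [-0.1, -0.0, -19.5]
0.37 0.22 0.18 25 -> [0.265, -0.139, -0.116] [-0.1, -0.0, -24.5]
0.362 0.26 0.18 31 -> [0.305, -0.147, -0.116] [-0.1, -0.0, -30.5]
0.362 0.3 0.18 38 -> [0.345, -0.146, -0.116] [-0.1, -0.0, -37.5]
0.364 0.34 0.18 46 -> [0.385, -0.144, -0.116] [-0.1, -0.0, -45.5]
0.37 0.37 0.18 54 -> [0.415, -0.138, -0.116] [-0.1, -0.0, -53.5]
```

Call:
{"op": "carry_out", "data": {"commands": [[0.005, -0.002, -0.02, 0, 0, 0], [0.014, -0.006, -0.05, 0, 0, 0], [0.025, -0.015, -0.08, 0, 0, -1], [0.044, -0.031, -0.105, 0, 0, -2.5], [0.06, -0.045, -0.116, 0, 0, -3.5], [0.08, -0.06, -0.116, 0, 0, -5], [0.104, -0.08, -0.116, 0, 0, -7.5], [0.13, -0.092, -0.116, 0, 0, -9.5], [0.155, -0.103, -0.116, 0, 0, -11.5], [0.18, -0.113, -0.116, 0, 0, -14], [0.205, -0.122, -0.116, 0, 0, -17], [0.225, -0.129, -0.116, 0, 0, -19.5]]}}

```text
clock: 19.3
tool_pos: [0.3795, 0.1817, 0.1806]
eef_rot: [0.572, 0.82, -0.0, -0.0]
contact_force: [-0.4, -0.5, -3.7]
opening: 0.631
```

```bash
python3 plan.py  "0.37 0.22 0.18 25" "0.362 0.26 0.18 31" "0.362 0.3 0.18 38"  "0.364 0.34 0.18 46" "0.37 0.37 0.18 54" "0.378 0.385 0.18 66" "0.382 0.389 0.17 78" "0.382 0.389 0.15 90.5"  "0.382 0.389 0.12 90.5"
```

```text
now [0.3795 0.1817 0.1806] yang 20.2 t 19.3 q [-0.65  0.55  0.15  2.23 -0.21  0.37  0.02] F [-0.4 -0.5 -3.7]
0.37 0.22 0.18 25 -> [0.039, 0.004, 0.001] [-0.0, -0.0, -4.8]
0.362 0.26 0.18 31 -> [0.08, 0.01, 0.001] [-0.0, -0.0, -10.8]
0.362 0.3 0.18 38 -> [0.117, 0.024, 0.001] [-0.0, -0.0, -17.8]
0.364 0.34 0.18 46 -> [0.154, 0.04, 0.001] [-0.0, -0.0, -25.8]
0.37 0.37 0.18 54 -> [0.18, 0.056, 0.001] [-0.0, -0.0, -33.8]
0.378 0.385 0.18 66 -> [0.191, 0.069, 0.001] [-0.0, -0.0, -45.8]
0.382 0.389 0.17 78 -> [0.194, 0.074, 0.011] [-0.0, -0.0, -57.8]
0.382 0.389 0.15 90.5 -> [0.194, 0.074, 0.031] [-0.0, -0.0, -70.3]
0.382 0.389 0.12 90.5 -> [0.194, 0.074, 0.061] [-0.0, -0.0, -70.3]
```

Call:
{"op": "carry_out", "data": {"commands": [[0.02, 0.002, 0, 0, 0, -2.4], [0.039, 0.004, 0, 0, 0, -4.8], [0.06, 0.007, 0, 0, 0, -7.8], [0.08, 0.01, 0, 0, 0, -11], [0.1, 0.017, 0, 0, 0, -15], [0.117, 0.024, 0, 0, 0, -19], [0.136, 0.032, 0, 0, 0, -24], [0.154, 0.041, 0, 0, 0, -29], [0.168, 0.049, 0, 0, 0, -34], [0.18, 0.056, 0, 0, 0, -39], [0.187, 0.063, 0, 0, 0, -45], [0.192, 0.069, 0, 0, 0, -51]]}}

```text
clock: 20.5
tool_pos: [0.3794, 0.3848, 0.1803]
eef_rot: [0.163, 0.987, -0.0, -0.0]
contact_force: [-0.7, -0.2, -2.8]
opening: 0.63
```

```bash
python3 plan.py "0.382 0.389 0.17 90.5" "0.382 0.389 0.10 90.5"
```

```text
now [0.3794 0.3848 0.1803] yang 71.3 t 20.5 q [-0.86  0.66 -0.04  1.89  0.04  0.6   0.33] F [-0.7 -0.2 -2.8]
0.382 0.389 0.17 90.5 -> [-0.001, 0.005, 0.01] [-0.0, -0.0, -19.2]
0.382 0.389 0.10 90.5 -> [-0.001, 0.005, 0.08] [-0.0, -0.0, -19.2]
```

Call:
{"op": "carry_out", "data": {"commands": [[0, 0.002, 0, 0, 0, -6], [-0.001, 0.005, 0.01, 0, 0, -12], [-0.001, 0.005, 0.03, 0, 0, -17], [-0.001, 0.005, 0.05, 0, 0, -19.2], [-0.001, 0.005, 0.07, 0, 0, -19.2], [-0.001, 0.005, 0.08, 0, 0, -19.2], [-0.001, 0.005, 0.08, 0, 0, -19.2]]}}

```text
clock: 21.2
tool_pos: [0.3815, 0.3878, 0.0993]
eef_rot: [-0.002, 1.0, -0.001, -0.001]
contact_force: [-0.4, -0.4, -4.0]
opening: 0.634
```

```bash
python3 wr.py w6 drainer; python3 look.py d8 scene ".39 .39 .05" tray drainer; python3 look.py d9 top ".39 .39 .05" tray drainer; python3 plan.py
```

```text
drainer []
scene tray [([0.3831, 0.3914, 0.0951], 0.94)]
scene drainer [([0.396, 0.3897, -0.0012], 0.69)]
top tray [([0.378, 0.3891, 0.0989], 0.74)]
top drainer [([0.395, 0.3912, 0.0024], 0.66)]
now [0.3824 0.3892 0.1014] yang 90.2 t 21.6 q [-0.82  0.79 -0.1   1.92  0.17  0.43  0.53] F [ 0.3 -0.3 -3.3]
```

View pics/w6.png

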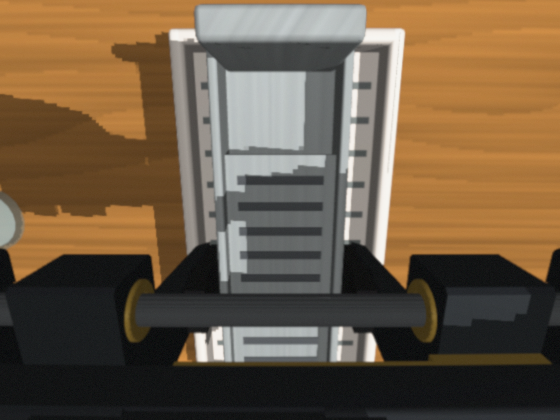

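View pics/d8.png

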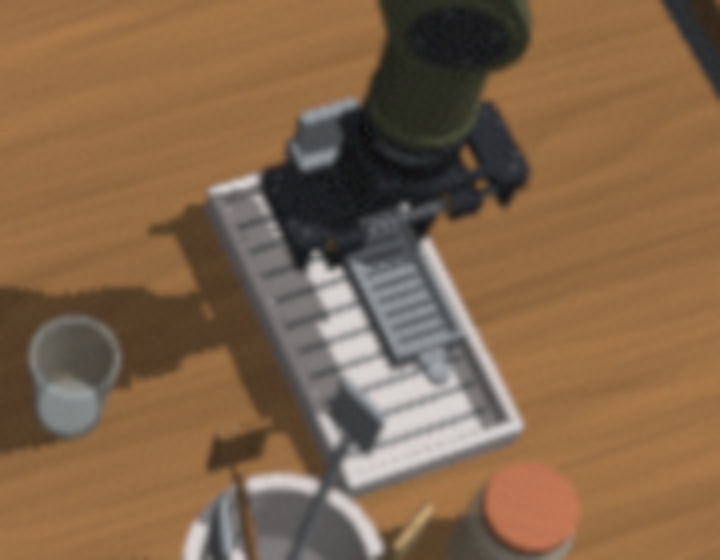

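View pics/d9.png

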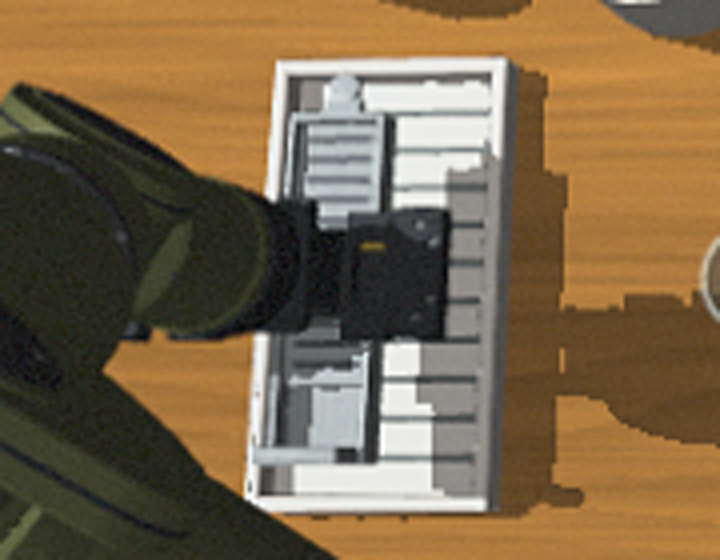

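Call:
{"op": "carry_out", "data": {"commands": [[0, 0.002, 0.02, 0, 0, 0], [0, 0.002, 0.038, 0, 0, 0], [0, 0.002, 0.052, 0, 0, 0], [0, 0.002, 0.063, 0, 0, 0], [0, 0.002, 0.072, 0, 0, 0], [0, 0.002, 0.079, 0, 0, 0], [0, 0.002, 0.083, 0, 0, 0], [0, 0.002, 0.083, 0, 0, 0]]}}

```text
clock: 22.4
tool_pos: [0.3821, 0.3908, 0.0174]
eef_rot: [-0.002, 1.0, -0.0, -0.0]
contact_force: [1.0, 0.4, -3.8]
opening: 0.633
```

```bash
python3 wr.py w7; python3 look.py d10 top ".39 .39 .05" tray; python3 plan.py
```

```text
top tray [([0.3779, 0.391, 0.0161], 0.92)]
now [0.3824 0.3911 0.0181] yang 90.2 t 22.55 q [-0.84  0.94 -0.06  1.94  0.19  0.27  0.51] F [ 0.5 -0.7 -3.9]
```

View pics/w7.png

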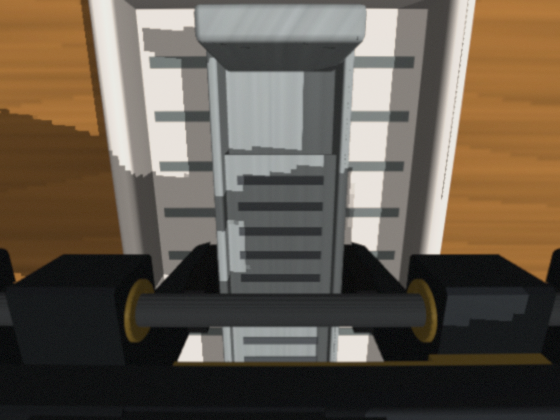

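View pics/d10.png

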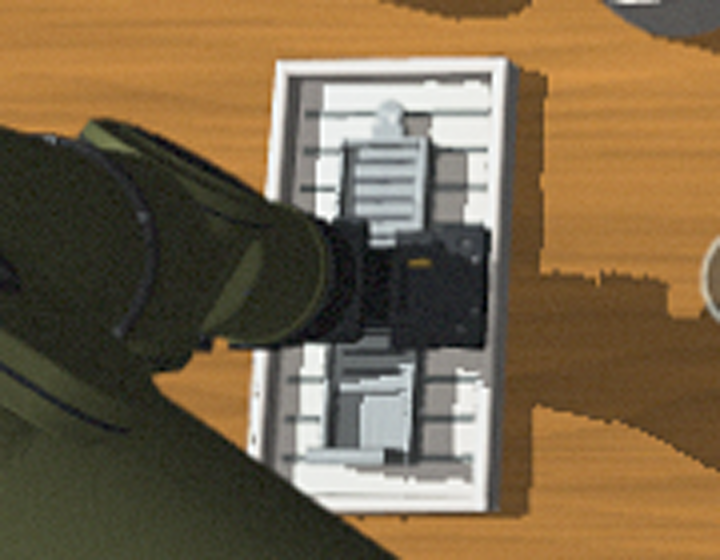

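Call:
{"op": "carry_out", "data": {"commands": [[0, 0, 0.002, 0, 0, 0], [0, 0, 0.0035, 0, 0, 0], [0, 0, 0.005, 0, 0, 0], [0, 0, 0.005, 0, 0, 0]]}}

```text
clock: 22.95
tool_pos: [0.3822, 0.3909, 0.013]
eef_rot: [-0.002, 1.0, 0.0, 0.0]
contact_force: [-0.1, 0.3, 0.4]
opening: 0.634
```

Call:
{"op": "carry_out", "data": {"commands": [[0, 0, 0, 0, 0, 0], [0, 0, 0, 0, 0, 0], [0, 0, 0, 0, 0, 0], [0, 0, 0, 0, 0, 0]], "fingers": 50}}

```text
clock: 23.35
tool_pos: [0.3823, 0.391, 0.0128]
eef_rot: [-0.002, 1.0, 0.0, 0.0]
contact_force: [0.2, -0.2, 0.3]
opening: 0.801
```

```bash
python3 wr.py w8; python3 plan.py
```

```text
now [0.3822 0.3909 0.0128] yang 90.2 t 23.4 q [-0.85  0.95 -0.06  1.94  0.19  0.26  0.51] F [-0.9 -0.3  0.3]
```

View pics/w8.png

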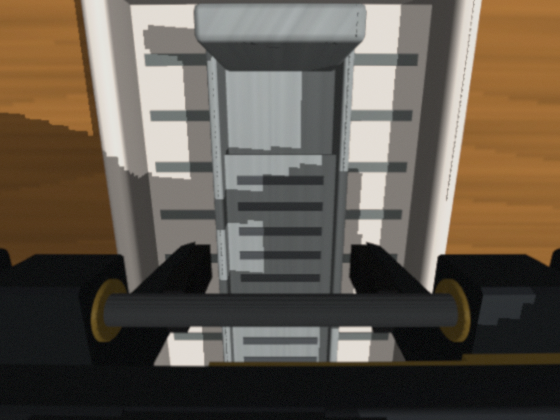

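Fingers are clear of both tray walls (gaps at columns ~212 and ~350). Lift straight up.

Call:
{"op": "carry_out", "data": {"commands": [[0, 0, -0.01, 0, 0, 0], [0, 0, -0.03, 0, 0, 0], [0, 0, -0.06, 0, 0, 0], [0, 0, -0.1, 0, 0, 0], [-0.02, 0, -0.14, 0, 0, 0], [0.02, 0.03, -0.18, 0, 0, 0], [0.02, 0.06, -0.22, 0, 0, 0], [0.02, 0.09, -0.24, 0, 0, 0], [0.02, 0.12, -0.24, 0, 0, 0], [0.02, 0.15, -0.24, 0, 0, 0], [0.02, 0.15, -0.24, 0, 0, 0]]}}

```text
clock: 24.5
tool_pos: [0.3595, 0.545, 0.2535]
eef_rot: [-0.004, 1.0, 0.002, -0.0]
contact_force: [-0.3, -0.6, -0.0]
opening: 0.805
```

```bash
L="tray drainer bottle jar tumbler mill lever_grip lever_axis"; python3 look.py f1 scene ".39 .39 .02" $L; python3 look.py f2 top ".39 .39 .02" $L;python3 - <<'E'
from plant import r
import cv2
cv2.imwrite("pics/f_all.png",r.snapshot("scene")["img"])
E
python3 plan.py
```

```text
scene tray []
scene drainer [([0.3923, 0.3908, -0.0026], 0.71)]
scene bottle [([0.6736, -0.0858, -0.0008], 0.89)]
scene jar [([0.6215, 0.4085, 0.0036], 0.93)]
scene tumbler [([0.3866, 0.1473, -0.0018], 0.75)]
scene mill [([0.3584, -0.2815, 0.0005], 0.97)]
scene lever_grip [([0.5928, -0.2819, 0.2002], 0.76)]
scene lever_axis []
top tray [([0.3782, 0.3904, 0.0105], 0.57)]
top drainer [([0.3965, 0.3929, -0.0007], 0.67)]
top bottle [([0.6829, -0.0789, 0.0033], 0.56)]
top jar [([0.6215, 0.4126, 0.0027], 0.9)]
top tumbler [([0.3883, 0.1449, 0.0023], 0.66)]
top mill [([0.3563, -0.2778, -0.0015], 0.74)]
top lever_grip [([0.3571, -0.2803, 0.0006], 0.64)]
top lever_axis [([0.5124, -0.2684, 0.1989], 0.84)]
now [0.3616 0.5408 0.2527] yang 90.2 t 25.45 q [-0.98  0.71 -0.13  1.47  0.1   0.97  0.43] F [ 0.3 -0.4  0.1]
```

View pics/f1.png

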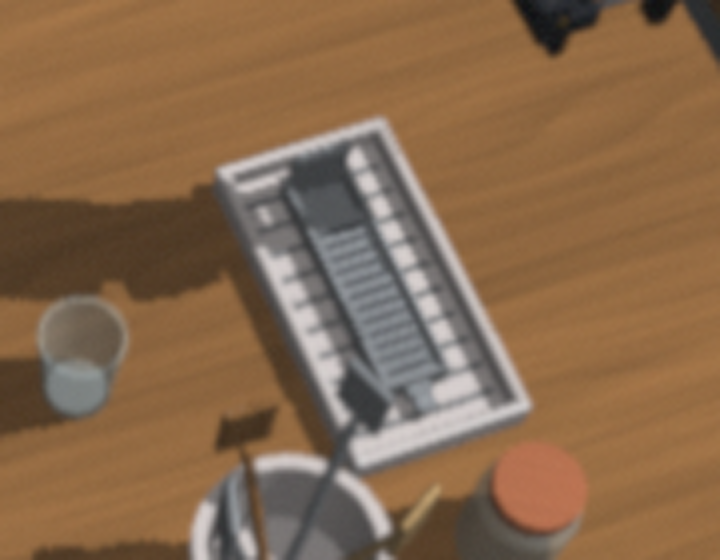

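View pics/f2.png

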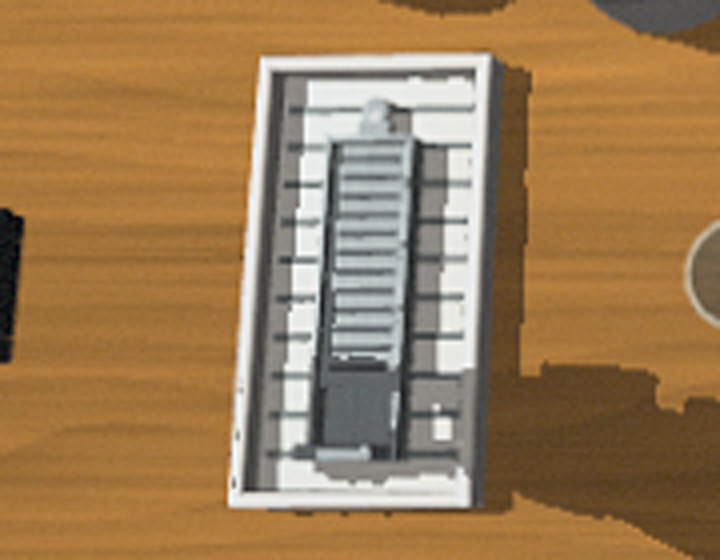

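View pics/f_all.png

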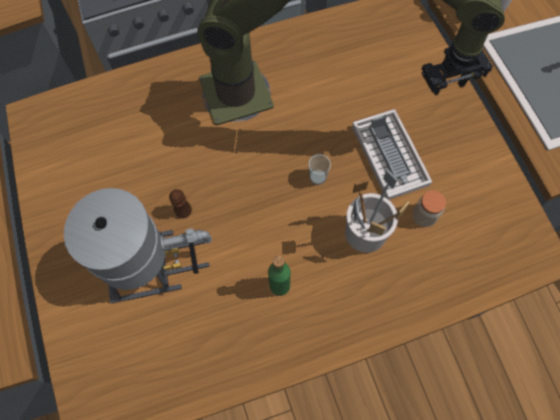

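```bash
python3 -c "
from plant import r
print(r.finish_job())"
```

```text
the job is handed in; nothing more can be done
None
```

The job is handed in at about 25.5 s of the 72 s allowed. By every check I made it succeeded, though the interface gives no verdict.

**What I did**
- I pushed the lever shut until it stopped moving while the push force rose from 10 to 15 N, which shows it was at the stop.
- I hooked the tray's pull with shut fingers, drew it about 170 mm out of its catch and guides, and let go.
- I then gripped it by the middle at 40 N (opening 56 mm), carried it level, and set it down slowly in the draining tray. The weight came off the wrist before I opened the fingers.

**Last checks**
- **Tray:** the top camera puts it at (0.378, 0.390), 10 mm up, against the draining tray's centre at about (0.395, 0.391) with its floor at 8 mm. In both pictures it lies flat and wholly inside.
- **Lever:** it stands across the tap in the final scene picture.
- **Standing items:** the bottle, jar, tumbler and mill read the same as at the start, within the few millimetres of camera error.

**Failed or disagreed**
- The scene camera and top camera differed by about 5 mm on the filter's position. The lever's stopping point and the wrist picture both agreed with the average of the two to about 2 mm.
- The network-measured lever direction was about 3° past the expected stop, which I took as noise.
- In the last check the scene camera's network missed the tray, and the top camera's network mistook the mill for the lever grip.

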